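Release a spent filter cartridge from its quick coupler and present it to the code scanner

ROBOT

A 6-joint arm with a two-finger parallel gripper is mounted at the origin on the work surface. World frame = base frame: x ahead of the robot, y to its left, z up, the work surface at z = 0. Lengths are in m, angles in rad, forces in N, time in s.
With the tool pointing down it reaches from about 0.275 to 0.875 m from the base axis. Payload 12.5 kg.
Tool frame: the origin (TCP) lies at the very end of the fingers, on their centre line; the grasp point (between the pads) lies 19 mm behind it (robot.grasp_offset is the distance from the TCP to the grasp point, in m); x points along the fingers, y is the direction in which the jaws open and shut, and the axes are right-handed (so a half turn about x gives the same grasp; the last joint's range is limited). The gripper opens to 85 mm and grips with 20 to 120 N. Pads are 22 mm wide; open, the fingers measure 114 mm over their backs; the gripper's body (76 mm by 85 mm) begins 54 mm behind the grasp point. The pads swing forward as they close: fully open they stand 13 mm farther back than shut.
Start: joints at [1.241, 0.351, 1.652, -0, 1.139, -0.085], TCP at [0.133, 0.534, 0.231] pointing down, gripper open.
Joint ranges: [-2.75, 2.75], [-0.79, 2.1], [0.01, 2.65], [-1.57, 4.71], [0.07, 3.14], [-2.87, 2.87]. Speed limits (rad/s): [2.22, 2.22, 2.79, 3.14, 3.14, 3.14].

INTERFACE

Orientations are given as a rotation vector (axis times angle).
In Python, from bench import robot, cams gives the robot as it stands. The module is installed in compiled form; this text tells all that it offers.
- The arm moves only by the shell command python3 -m inch 'ROWS' [FORCE]. ROWS is JSON, one flat list of numbers, 5 for each row, row after row: the shift along the tool's x, y, z in m, then the turn about the tool's x in degrees, then the closure, from 0 (fully open) to 1 (shut). In form: [dx, dy, dz, twist, gripper, dx, dy, dz, twist, gripper, ...]. A call has 1 to 5 rows; each row is the pose to reach, as a shift and turn from the pose commanded when the call began, along the tool's axes at that moment; what a row does not reach only later rows make up. A row lasts 1/10 s, in which the tool goes at most 50 mm and 8.59 degrees, less where a joint would pass 70% of its speed; a pose out of reach is approached as far as the arm can. A call with a gripper value outside its range is refused whole. The fingers move at their own pace and stop on an object; FORCE is the grip in N (left out, the last holds). Time passes only in rows, so rows that repeat a pose let the fingers close. It gives the time, the measured TCP pose, the force and the opening at its end, in the units of the state.
- robot.read_state(): the state, without advancing time (a new reading comes with each control period).
- cams.get_image(name): name is "side" or "top" or "wrist"; returns a dict with "image" (480x640x3 uint8, red, green, blue), "mtx" (3x3 intrinsics, pixels), "camera_from_world" (4x4, takes a point from world to camera coordinates). Camera axes: x right, y down, z forward; pixel columns grow to the right and rows downward; lengths in m; the calibration is good to about 2 mm. A picture is of the moment at which its call begins. There is no depth.
- robot.finish_job(): hands the job in, once; it reports no verdict.
The state is a dict: "time": time; "joints": joint angles; "dq": joint speeds; "joint_efforts": joint torques, N m; "tcp_pos": TCP position; "ee_rot": TCP orientation; "force": force on the tool from outside, world axes, zero at the start; "torque": the same for the moment, N m; "opening": opening from 0.0 (shut) to 1.0 (fully open).
Only numpy, scipy, OpenCV 4.12 (cv2) and the standard library are available. Lean on these libraries where they do the work, as an engineer would, in place of code of your own. Each camera call takes 0.05 s, during which the arm holds its last target.

TASK

The cartridge with the red top on the purge manifold is spent. Push its coupler's blue sprung collar down until the cartridge is released, draw the cartridge out, and set it down gently, upright, on the middle of the scanner's blue reading spot with its barred white label facing squarely into the scanner window. Leave the green-topped cartridge locked in its coupler, do not let the spent one drop or fall over, and do not shift anything else on the bench.

Things in the scene. Friction and masses are not known exactly. Their poses are not given: they have to be found in the camera images.
- manifold: Fixed aluminium purge manifold, origin under the centre of its base: 100 (x) x 180 (y) x 20 mm high, a brass stub 20 mm long at each y end. Two vertical quick couplers at x 0, y +48 (left) and y -48 mm (right). Behind them, centred at x +105, y 0, a 30 x 30 mm column, 200 mm tall, bears a round gauge (diameter 52, 142 to 194 mm high, front face at x +72).
- coupler_left (a point): On the left (+y) coupler's axis, level with the collar's top at rest, 56 mm above the bench; stays put. Collar: blue, flat top flange of outer diameter 72, inner 42, 6 mm thick; sleeve below, diameter 50. Inside it a socket tube (outer diameter 38, bore 30) ends 2 mm above this point. Fingertips can press the flange on one or both sides of the cartridge, whose body stands 3 to 41 mm above.
- coupler_right (a point): The same for the right (-y) collar.
- collar_left (a joint): How far the left collar is pushed down, m: 0 at rest (up), 0.011 at the stop. Spring: about 5 N at rest, 12 N at the stop. The lock opens at 5 to 7 mm; push 9 mm to be sure. An ejector then lifts the cartridge about 16 mm by itself in 0.3 s; it stays there upright and loose, underside 13 mm below coupler_left, and the collar may be let go.
- collar_right (a joint): The same for the right collar.
- spent: Spent filter cartridge, loose, 71 mm tall, 0.08 to 0.17 kg; origin at the centre of its underside, z up. Foot diameter 28, 0 to 10 mm; neck 19, 10 to 33 mm; grey body to grip 36, 33 to 71 mm, top 4 mm red. +x points to its white, black-barred label (16 x 28 mm); a white line on the top points there too. Starts locked in either coupler, underside 29 mm below its point; draws out straight up.
- spent_mark (a point): Middle of the spent cartridge's label: 18 mm from its axis along its +x, 50 mm above its underside.
- fresh: Fresh cartridge, the same shape with a green top, locked in the other coupler. It must stay there.
- scanner: Fixed code scanner. Origin on the bench under the centre of the reading spot. A grey base plate 4 mm thick (x -40 to +135, y -45 to +45 mm) carries the blue reading spot (diameter 44, white rim) and a black scanner block, x +75 to +135, y -45 to +45, 96 mm tall with a yellow top.
- pad (a point): Centre of the reading spot, on its surface, 4 mm above the bench.
- window (a point): Centre of the scanner window on the block's face towards the reading spot: 74 mm from the spot's centre along the scanner's +x, 50 mm above the bench. The label must face along the scanner's +x.
- solvent: White solvent bottle, bystander: diameter 56, 165 mm tall. Origin at the centre of its underside.
- dish: Shallow white dish, bystander: diameter 90, 16 mm tall. Origin under its centre.
- board: Green circuit board lying flat, bystander: 90 x 110 mm, 5 mm thick. Origin under its centre.
- driver: Screwdriver lying flat, bystander: about 200 mm long, under 40 mm high, along its own x.
- box: Open cardboard box, bystander: 70 x 100 x 60 mm high. Origin under its centre.
- jar: Clear jar with a black cap, bystander: diameter 60, 70 mm tall, standing close to the reading spot. Origin under its centre.
- roll: White paper roll standing upright, bystander: diameter 110, 120 mm tall. Origin under its centre.

How it is judged:
By the outcome, as a careful person would: the job done as asked, in the order asked, and still so for the second after the job is handed in, with the robot touching nothing.
It also fails if it takes over 51 s, if anything falls off the work surface, if the arm or the gripper's body presses on something with over 40 N, if the wrist force passes 120 N, or if a joint passes its speed limit or range.

## Working session

There is one attempt and no reset: what is moved stays moved. The work goes in short steps, Python scripts to look and compute and a shell command to move; the robot and the scene stay as the last step left them, time stands still between calls to the robot, and variables do not carry over. Pictures are saved under pics/ and viewed, and the job is handed in when it is done.

```bash
mkdir -p pics
python3 - <<'E'
from bench import robot,cams
import cv2
print(robot.read_state())
for n in("side","top","wrist"):
    d=cams.get_image(n); cv2.imwrite(f"pics/{n}0.png",d["image"][:,:,::-1]); print(n,d["mtx"].tolist(),d["camera_from_world"].round(4).tolist())
E
```

```text
{'time': 0.0, 'joints': array([ 1.24139343e+00,  3.51244477e-01,  1.65242224e+00,  1.48972280e-05,
        1.13908511e+00, -8.45719533e-02]), 'dq': array([ 0.00173688, -0.00056986, -0.0002828 , -0.00135724,  0.00017029,
        0.00103382]), 'joint_efforts': array([-6.55347721e-04, -5.06113672e+01, -2.91403323e+01, -1.63205736e-04,
        4.57466158e-03,  2.94286315e-05]), 'tcp_pos': array([0.13316674, 0.53329949, 0.23075461]), 'ee_rot': array([ 0.1913239 ,  1.56248827, -0.19310519]), 'force': array([ 0.96223276, -0.1208442 , -0.37581417]), 'torque': array([ 0.00832138, -0.01522874, -0.02585773]), 'opening': 1.0039123433438406}
side [[542.4246323332111, 0.0, 318.3073825179126], [0.0, 542.4246323332111, 240.55914221490116], [0.0, 0.0, 1.0]] [[0.9547, -0.2974, -0.0072, -0.5332], [-0.202, -0.6305, -0.7494, 0.2311], [0.2183, 0.717, -0.6621, 1.011], [0.0, 0.0, 0.0, 1.0]]
top [[594.9719621990304, 0.0, 321.3932351637164], [0.0, 594.9719621990304, 244.12436611429342], [0.0, 0.0, 1.0]] [[0.0158, -0.9996, -0.023, 0.0967], [-0.999, -0.0148, -0.0412, 0.5724], [0.0409, 0.0237, -0.9989, 1.2549], [0.0, 0.0, 0.0, 1.0]]
wrist [[420.63372443795265, 0.0, 312.0478375705124], [0.0, 420.63372443795265, 239.77650392704686], [0.0, 0.0, 1.0]] [[0.2428, 0.9701, -0.0005, -0.5485], [0.919, -0.2299, 0.3203, -0.0408], [0.3106, -0.0782, -0.9473, 0.3797], [0.0, 0.0, 0.0, 1.0]]
```

View pics/side0.png

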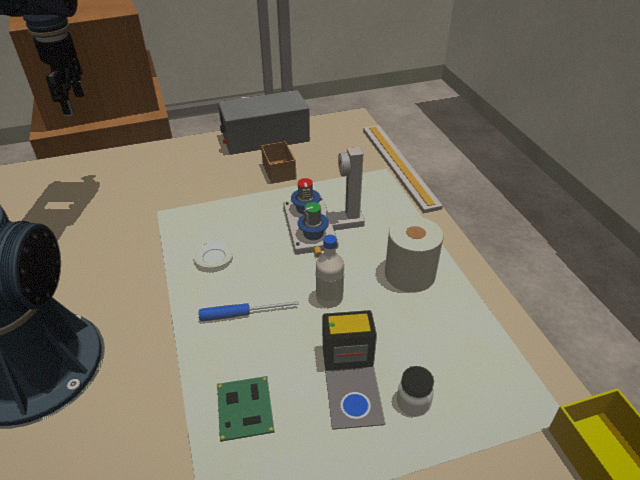

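View pics/top0.png

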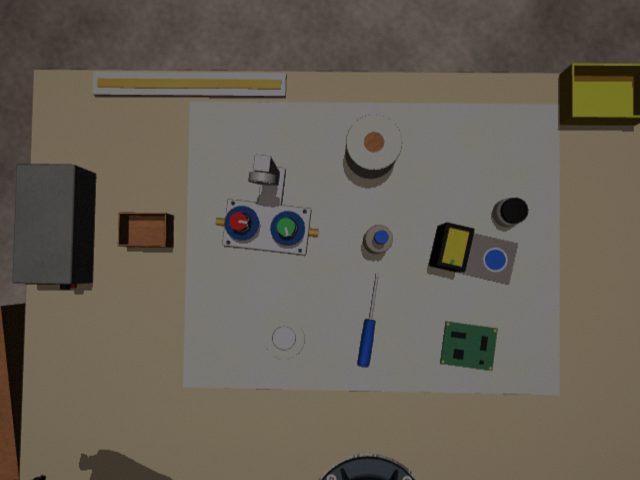

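View pics/wrist0.png

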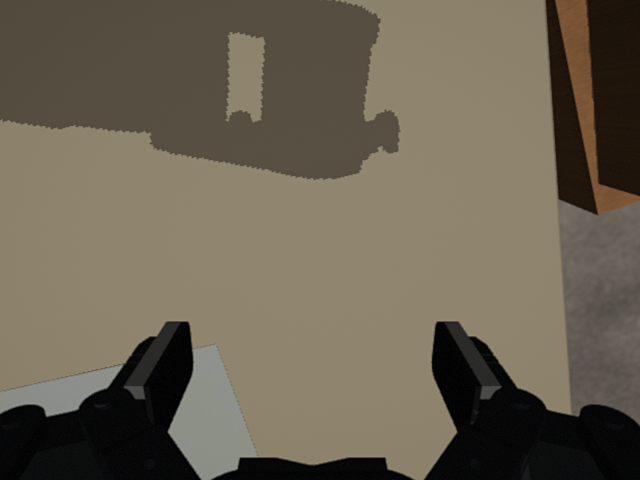

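The spent (red) cartridge is in the left coupler, around top (239,222). Green is at (286,228), the reading spot at (495,260) and the scanner block at (456,248). Next I'll enlarge these.

```bash
cat > h.py <<'E'
import numpy as np,cv2
def ray(d,u,v,z):
    T=d["camera_from_world"];K=d["mtx"]
    R=T[:3,:3];c=-R.T@T[:3,3];r=R.T@np.linalg.inv(K)@np.array([u,v,1.])
    return (c+r*(z-c[2])/r[2])
def proj(d,p):
    T=d["camera_from_world"];q=d["mtx"]@(T[:3,:3]@np.array(p,float)+T[:3,3]);return q[:2]/q[2]
def crop(d,u0,v0,w,h,s,fn):
    im=d["image"][v0:v0+h,u0:u0+w,::-1];im=cv2.resize(im,None,fx=s,fy=s,interpolation=cv2.INTER_CUBIC)
    cv2.imwrite(fn,im)
E
python3 - <<'E'
from bench import cams
from h import *
import pickle
d=cams.get_image("top");s=cams.get_image("side");pickle.dump((d,s),open("d.pkl","wb"))
crop(d,210,150,120,110,6,"pics/tA.png");crop(d,420,190,120,100,6,"pics/tB.png")
crop(s,280,140,100,120,5,"pics/sA.png");crop(s,310,300,140,130,5,"pics/sB.png")
E
```

```text
(no output)
```

View pics/tA.png

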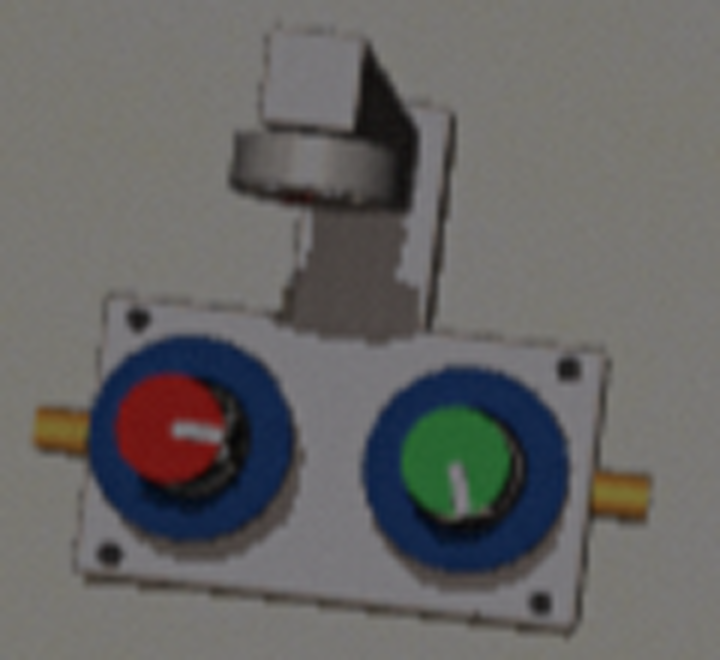

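View pics/tB.png

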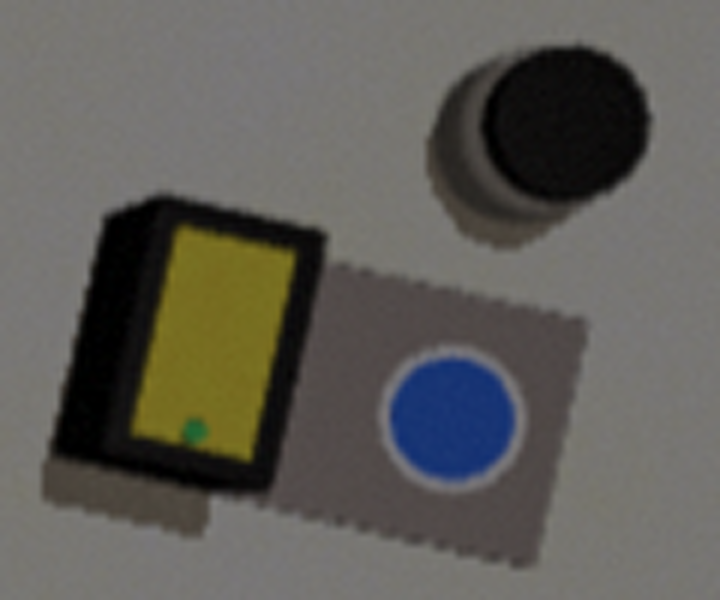

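View pics/sA.png

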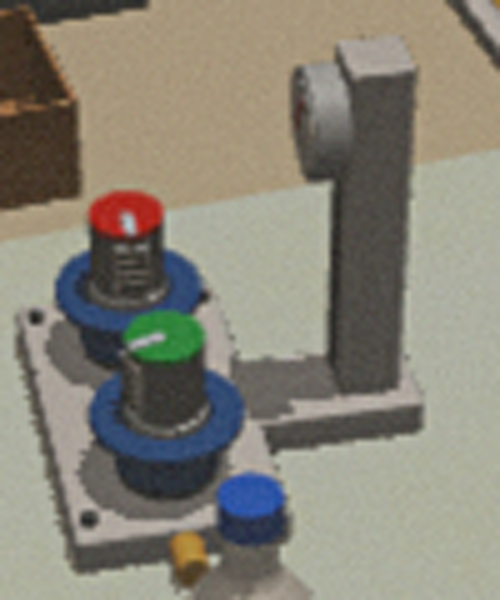

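View pics/sB.png

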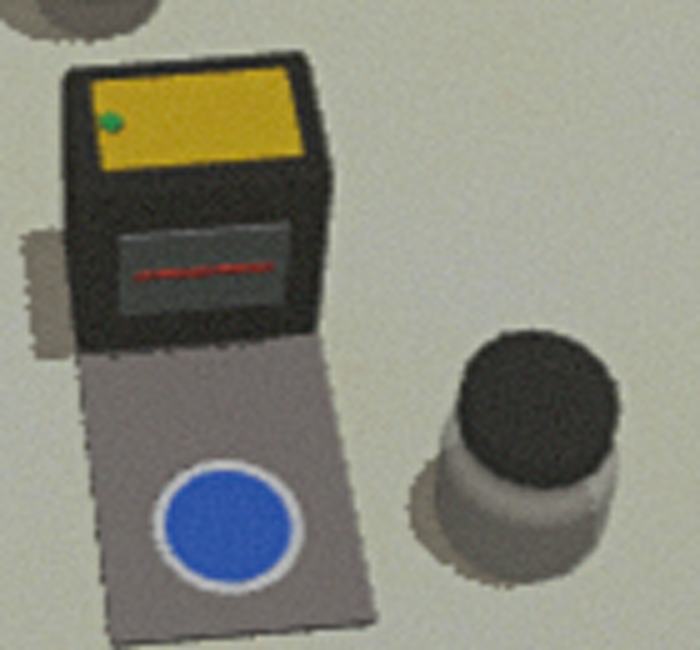

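Run:
```python
from h import *
import pickle
d,s=pickle.load(open("d.pkl","rb"))
def blob(im,lo,hi,box):
    u0,v0,w,h=box;hsv=cv2.cvtColor(im[v0:v0+h,u0:u0+w],cv2.COLOR_RGB2HSV)
    m=cv2.inRange(hsv,lo,hi);c,_=cv2.findContours(m,cv2.RETR_EXTERNAL,cv2.CHAIN_APPROX_NONE)
    c=max(c,key=cv2.contourArea);e=cv2.fitEllipse(c);return np.array(e[0])+[u0,v0],e[1]
B=((105,120,40),(125,255,255));G=((50,80,40),(80,255,255));Rr=((0,150,60),(5,255,255));
Y=((20,120,60),(35,255,255))
for nm,dd,bx in(("top",d,((215,195,50,55),(265,205,45,50),(475,240,40,40))),("side",s,((285,175,40,50),(295,200,40,45),(330,385,50,40)))):
    im=dd["image"]
    for lab,col,b,z in(("colL",B,bx[0],.056),("red",Rr,bx[0],.097),("colR",B,bx[1],.056),("grn",G,bx[1],.097),("pad",B,bx[2],.004)):
        try:
            c,sz=blob(im,*col,b);print(nm,lab,c.round(1),np.round(sz,1),ray(dd,*c,z).round(4))
        except Exception as e:print(nm,lab,e)
T=lambda x,y,u0,v0,s,o,z:ray(o,u0+(x+.5)/s-.5,v0+(y+.5)/s-.5,z)
tB=lambda x,y,z:T(x,y,420,190,6,d,z).round(4)
sB=lambda x,y,z:T(x,y,310,300,5,s,z).round(4)
print("plate top cam",tB(588,320,.004),tB(535,567,.004),"bot edge",tB(268,505,.004),"topedge",tB(330,262,.004))
print("blocktop",tB(165,195,.096),tB(327,233,.096),tB(270,490,.096))
print("plate side",sB(112,642,.004),sB(376,622,.004))
tA=lambda x,y,z:T(x,y,210,150,6,d,z).round(4)
print("manifold top corners z.02",tA(106,294,.02),tA(607,350,.02),tA(574,632,.02),tA(80,575,.02))
print("line",tA(175,430,.097),tA(220,435,.097))
sA=lambda x,y,z:T(x,y,280,140,5,s,z).round(4)
print("line side",sA(124,211,.097),sA(129,234,.097), "top c",sA(126,214,.097))
print("jar",tB(567,123,.07),"solvent cap top",ray(d,381,237,.165),"box corners",ray(d,172,213,.06),ray(d,120,213,.06))
print("solv side",ray(s,330,242,.165))
```

```text
top colL [241.2 222.6] [32.6 32.8] [0.6111 0.2711 0.056 ]
top red [237.7 221.1] [15.6 16.9] [0.6111 0.2715 0.097 ]
top colR [287.1 228. ] [32.4 32.5] [0.6014 0.1757 0.056 ]
top grn [285.5 226.1] [16.4 17.7] [0.6024 0.1757 0.097 ]
top pad [494.8 259.3] [19.1 19.8] [ 0.5443 -0.2643  0.004 ]
side colL [299.4 198. ] [12.4 15.2] [0.5957 0.2706 0.056 ]
side red [304.6 182.5] [ 8.7 13.5] [0.6103 0.2723 0.097 ]
side colR [312.7 222. ] [17.3 27.3] [0.5998 0.1744 0.056 ]
side grn [312.7 207.1] [10.3 14.9] [0.6012 0.1764 0.097 ]
side pad [355.1 404.7] [21.1 24. ] [ 0.5433 -0.2629  0.004 ]
plate top cam [ 0.58   -0.3122  0.004 ] [ 0.4922 -0.2938  0.004 ] bot edge [ 0.5126 -0.1996  0.004 ] topedge [ 0.5993 -0.2211  0.004 ]
blocktop [ 0.615  -0.1453  0.096 ] [ 0.6031 -0.1986  0.096 ] [ 0.518  -0.1804  0.096 ]
plate side [ 0.4914 -0.2923  0.004 ] [ 0.5783 -0.3121  0.004 ]
manifold top corners z.02 [0.6648 0.3077 0.02  ] [0.6473 0.1291 0.02  ] [0.5472 0.1391 0.02  ] [0.5647 0.3147 0.02  ]
line [0.6107 0.2694 0.097 ] [0.6093 0.2543 0.097 ]
line side [0.6106 0.275  0.097 ] [0.6077 0.2566 0.097 ] top c [0.6108 0.2724 0.097 ]
jar [ 0.6433 -0.285   0.07  ] solvent cap top [ 0.57966329 -0.0095167   0.165     ] box corners [0.62878242 0.41437164 0.06      ] [0.62730325 0.52278204 0.06      ]
solv side [ 0.57681482 -0.0186852   0.165     ]
```

Run:
```python
from h import *
from bench import robot
from scipy.spatial.transform import Rotation as R
s=robot.read_state();M=R.from_rotvec(s["ee_rot"]).as_matrix();print(M.round(3))
for n in "yz":
    v=M[:,"xyz".index(n)];print(n,np.degrees(np.arctan2(v[1],v[0])))
from bench import cams
T=cams.get_image("wrist")["camera_from_world"];c=-T[:3,:3].T@T[:3,3];print("cam",c,"in tool",M.T@(c-s["tcp_pos"]))
```

```text
[[-0.     0.242  0.97 ]
 [-0.     0.97  -0.242]
 [-1.    -0.001 -0.   ]]
y 75.97399133733809
z -14.026009770862096
cam [0.0528008  0.55245282 0.37272814] in tool [-0.14168119 -0.0011519  -0.08262461]
```

```bash
cat > plan.py <<'E'
import sys
from h import *
from bench import robot
from scipy.spatial.transform import Rotation as R
def plan(x,y,z,yaw):
    s=robot.read_state();M=R.from_rotvec(s["ee_rot"]).as_matrix()
    ps=np.degrees(np.arctan2(M[1,1],M[0,1]))
    print("t",round(s["time"],2),"tcp",s["tcp_pos"].round(4),"yaw",ps.round(2),"tilt",np.degrees(np.arccos(-M[2,0])).round(2),"F",s["force"].round(1),"open",round(s["opening"],3),"j",s["joints"].round(2))
    print("shift",(M.T@(np.array([x,y,z])-s["tcp_pos"])).round(4),"twist",round(((ps-yaw)+180)%360-180,2))
if __name__=="__main__": plan(*map(float,sys.argv[1:]))
E
python3 -m inch '[0,-0.012,0.048,8.5,0, 0.01,-0.025,0.095,17,0, 0.02,-0.037,0.143,25.5,0, 0.03,-0.05,0.19,34,0, 0.03,-0.062,0.237,42,0]'
python3 plan.py .611 .2715 .2 20
```

```text
time: 0.8
tcp_pos: [0.3493, 0.4143, 0.2001]
ee_rot: [0.766, 1.432, -0.768]
force: [0.4, 1.3, -0.3]
opening: 0.997
t 0.8 tcp [0.3493 0.4143 0.2001] yaw 33.63 tilt 0.11 F [ 0.4  1.3 -0.3] open 0.997 j [ 0.78  0.37  1.7  -0.    1.07  0.2 ]
shift [-0.      0.1388  0.2639] twist 13.63
```

```bash
python3 -m inch '[0,0.023,0.044,7,0.45, 0,0.046,0.088,13.6,0.45, 0,0.069,0.132,13.6,0.45, 0,0.092,0.176,13.6,0.45, 0,0.115,0.219,13.6,0.45]' 40
python3 -m inch '[0,0.034,0.035,0,0.45,0,0.034,0.035,0,0.45]'
python3 plan.py .611 .2715 .2 20
```

```text
time: 1.3
tcp_pos: [0.5676, 0.2973, 0.2013]
ee_rot: [0.944, 1.357, -0.944]
force: [0.5, 1.0, 0.0]
opening: 0.547
time: 1.5
tcp_pos: [0.614, 0.2743, 0.2005]
ee_rot: [0.947, 1.354, -0.946]
force: [-0.7, 0.7, 0.2]
opening: 0.547
t 1.5 tcp [0.614  0.2743 0.2005] yaw 20.13 tilt 0.07 F [-0.7  0.7  0.2] open 0.547 j [ 0.35  0.6   1.33 -0.    1.2   0.  ]
shift [ 0.0005 -0.0038  0.0016] twist 0.13
```

```bash
python3 -m inch '[0,-0.004,0.002,0,0.45]'
python3 - <<'E'
from bench import robot,cams
from h import *
import pickle
d=cams.get_image("wrist");pickle.dump(d,open("w.pkl","wb"));cv2.imwrite("pics/w1.png",d["image"][:,:,::-1])
print(proj(d,(.611,.2715,.097)),proj(d,(.611,.2715,.056)),robot.read_state()["tcp_pos"])
E
```

```text
time: 1.6
tcp_pos: [0.6073, 0.2738, 0.2005]
ee_rot: [0.944, 1.357, -0.945]
force: [0.3, 0.5, -0.1]
opening: 0.553
[317.76661241 243.32402802] [317.01859196 224.39562112] [0.6060225  0.27395878 0.20077694]
```

View pics/w1.png

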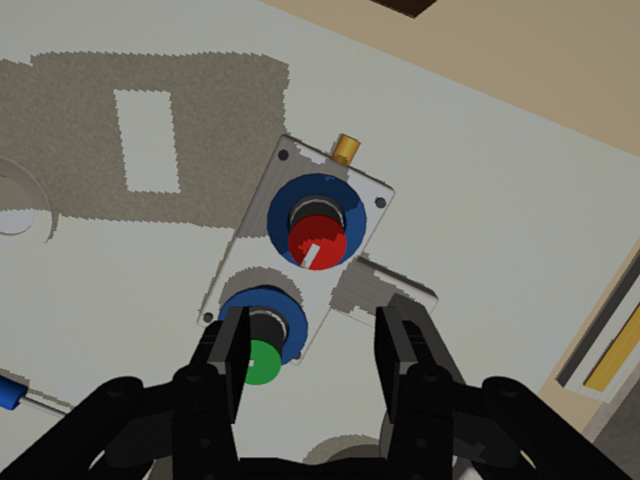

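Run:
```python
from h import *
import pickle
from bench import robot
d=pickle.load(open("w.pkl","rb"))
crop(d,260,165,115,115,6,"pics/w1c.png")
h=cv2.cvtColor(d["image"],cv2.COLOR_RGB2HSV);sub=h[205:280,280:355]
m=((sub[...,1]<70)&(sub[...,2]>110)).astype(np.uint8)
red=cv2.inRange(sub,(0,150,60),(6,255,255))|cv2.inRange(sub,(174,150,60),(180,255,255))
c,_=cv2.findContours(red,cv2.RETR_EXTERNAL,cv2.CHAIN_APPROX_NONE);c=max(c,key=cv2.contourArea);hull=cv2.convexHull(c)
e=cv2.fitEllipse(hull);ce=np.array(e[0])+[280,205];print("red",ce,e[1],ray(d,*ce,.097))
mk=np.zeros_like(m);cv2.fillConvexPoly(mk,hull,1)
ys,xs=np.nonzero(m&cv2.erode(mk,np.ones((3,3))));P=np.array([ray(d,x+280,y+205,.097)[:2] for x,y in zip(xs,ys)])
mu=P.mean(0);u=np.linalg.svd(P-mu)[2][0];print(len(P),mu,np.degrees(np.arctan2(u[1],u[0])), "from centre",np.degrees(np.arctan2(*(mu-ray(d,*ce,.097)[:2])[::-1])))
print(proj(d,robot.read_state()["tcp_pos"]))
```

```text
red [316.83945465 242.06002045] (54.86455154418945, 57.751487731933594) [0.61017508 0.27207418 0.097     ]
190 [0.60931805 0.26274223] -97.61221200486729 from centre -95.24724823071126
[311.30072189 322.71669511]
```

View pics/w1c.png

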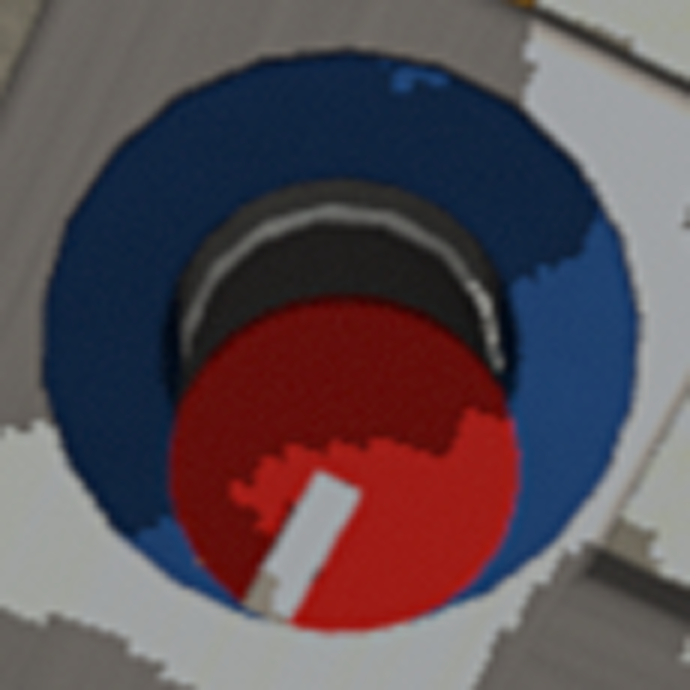

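```bash
python3 - <<'E'
from h import *
import pickle
from bench import robot
from scipy.spatial.transform import Rotation as R
d=pickle.load(open("w.pkl","rb"));s=robot.read_state();M=R.from_rotvec(s["ee_rot"]).as_matrix()
for b in(0,.004,.008):
  for y in(.0235,-.0235):print(b,y,proj(d,s["tcp_pos"]+M@[-b,y,-.011]).round(1))
q=[ray(d,260+(x+.5)/6-.5,165+(y+.5)/6-.5,.097) for x,y in((340,482),(270,612),(322,472),(248,603),(361,492),(293,621))]
for a,b in((0,1),(2,3),(4,5)):print(np.degrees(np.arctan2(*(q[b]-q[a])[1::-1])))
crop(d,190,280,260,120,3,"pics/w1f.png")
E
python3 plan.py .611 .2718 .1 20
```

```text
0 0.0235 [374.5 296.4]
0 -0.0235 [248.  296.7]
0.004 0.0235 [376.  301.3]
0.004 -0.0235 [246.4 301.6]
0.008 0.0235 [377.7 306.5]
0.008 -0.0235 [244.8 306.8]
-96.52483304521687
-97.78558650578482
-95.88128486958779
t 1.65 tcp [0.606  0.274  0.2008] yaw 20.36 tilt 0.08 F [ 0.4 -0.4 -0.1] open 0.552 j [ 0.35  0.59  1.35  0.    1.2  -0.  ]
shift [0.1008 0.0041 0.0038] twist 0.36
```

View pics/w1f.png

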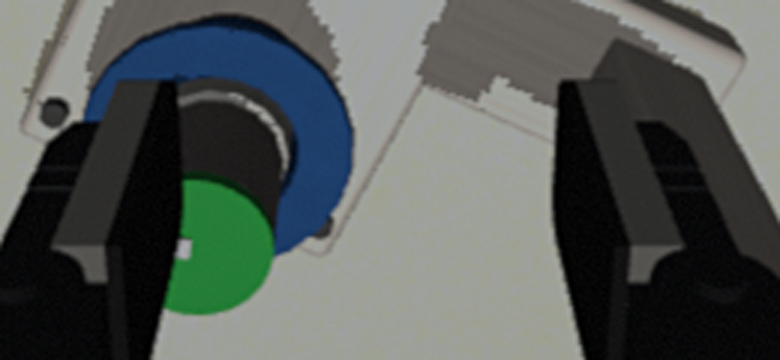

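```bash
python3 -m inch '[0.02,0.004,0.004,0.4,0.45,0.05,0.004,0.004,0.4,0.45,0.075,0.004,0.004,0.4,0.45,0.08,0.004,0.004,0.4,0.45,0.08,0.004,0.004,0.4,0.45]'
python3 plan.py .6108 .2718 .06 20
python3 - <<'E'
from bench import robot,cams
from h import *
d=cams.get_image("wrist");cv2.imwrite("pics/w2.png",d["image"][:,:,::-1])
s=cams.get_image("side");crop(s,270,110,130,130,5,"pics/s2.png")
E
```

```text
time: 2.15
tcp_pos: [0.6112, 0.2726, 0.1213]
ee_rot: [0.947, 1.355, -0.949]
force: [-0.1, -0.2, 0.6]
opening: 0.55
t 2.15 tcp [0.6112 0.2726 0.1213] yaw 20.04 tilt 0.06 F [-0.1 -0.2  0.6] open 0.55 j [0.35 0.68 1.4  0.   1.06 0.  ]
shift [ 0.0613 -0.0006  0.0007] twist 0.04
```

View pics/w2.png

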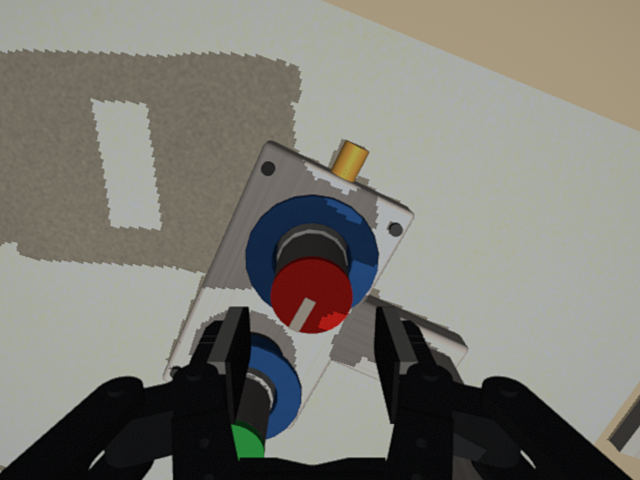

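View pics/s2.png

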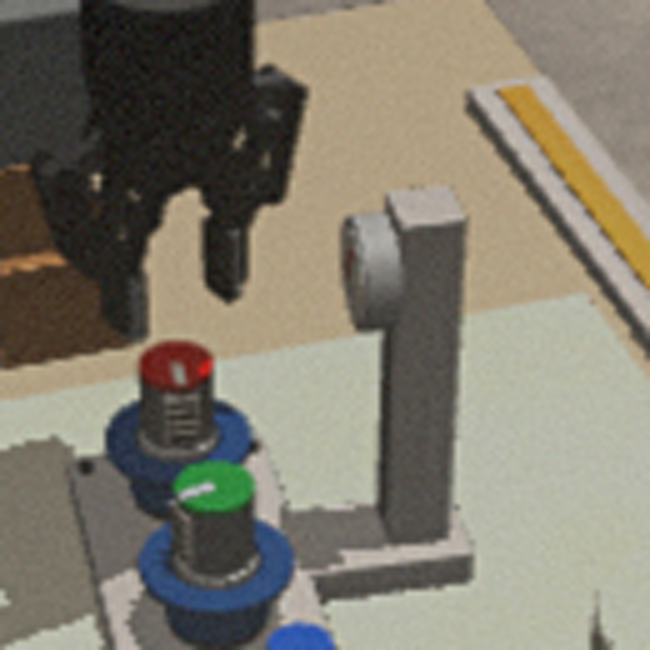

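```bash
python3 -m inch '[0.03,-0.0006,0.0007,0,0.45,0.053,-0.0006,0.0007,0,0.45,0.057,-0.0006,0.0007,0,0.45,0.059,-0.0006,0.0007,0,0.45,0.059,-0.0006,0.0007,0,0.45]'
python3 plan.py .6108 .2718 .05 20
python3 - <<'E'
from bench import robot,cams
from h import *
d=cams.get_image("wrist");cv2.imwrite("pics/w3.png",d["image"][:,:,::-1])
E
```

```text
time: 2.75
tcp_pos: [0.6125, 0.2715, 0.0639]
ee_rot: [0.95, 1.353, -0.947]
force: [0.7, 0.3, 0.4]
opening: 0.547
t 2.75 tcp [0.6125 0.2715 0.0639] yaw 19.98 tilt 0.13 F [0.7 0.3 0.4] open 0.547 j [ 0.35  0.75  1.43  0.    0.95 -0.  ]
shift [ 0.0139 -0.0016 -0.0008] twist -0.02
```

View pics/w3.png

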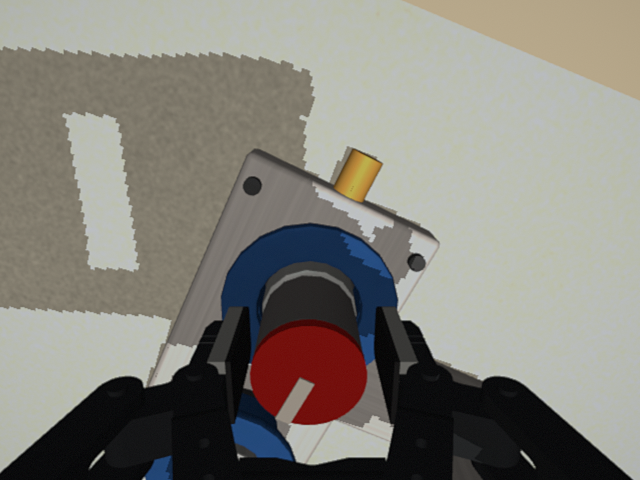

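```bash
python3 -m inch '[0.002,-0.0016,-0.0008,0,0.45,0.006,-0.0016,-0.0008,0,0.45,0.008,-0.0016,-0.0008,0,0.45]'
python3 -m inch '[0.002,0,0,0,0.45,0.003,0,0,0,0.45]'
python3 plan.py .6108 .2718 .05 20
```

```text
time: 3.1
tcp_pos: [0.6099, 0.2714, 0.0542]
ee_rot: [0.949, 1.354, -0.949]
force: [0.8, -0.2, -0.0]
opening: 0.551
time: 3.3
tcp_pos: [0.6099, 0.2714, 0.0516]
ee_rot: [0.949, 1.354, -0.949]
force: [-3.5, -1.0, 7.4]
opening: 0.552
t 3.3 tcp [0.6099 0.2714 0.0516] yaw 19.98 tilt 0.02 F [-3.5 -1.   7.4] open 0.552 j [0.35 0.77 1.44 0.   0.93 0.  ]
shift [ 0.0016  0.001  -0.0001] twist -0.02
```

```bash
python3 -m inch '[0.003,0,0,0,0.45,0.006,0,0,0,0.45,0.008,0,0,0,0.45,0.008,0,0,0,0.45]'
python3 plan.py .6108 .2718 .0435 20
python3 - <<'E'
from bench import robot,cams
from h import *
s=cams.get_image("side");crop(s,270,110,130,130,5,"pics/s4.png")
E
```

```text
time: 3.7
tcp_pos: [0.61, 0.2714, 0.0442]
ee_rot: [0.949, 1.354, -0.949]
force: [-4.8, -1.4, 13.3]
opening: 0.549
t 3.7 tcp [0.61   0.2714 0.0442] yaw 19.98 tilt 0.01 F [-4.8 -1.4 13.3] open 0.549 j [ 0.35  0.78  1.44 -0.    0.92  0.  ]
shift [ 0.0007  0.0009 -0.0001] twist -0.02
```

View pics/s4.png

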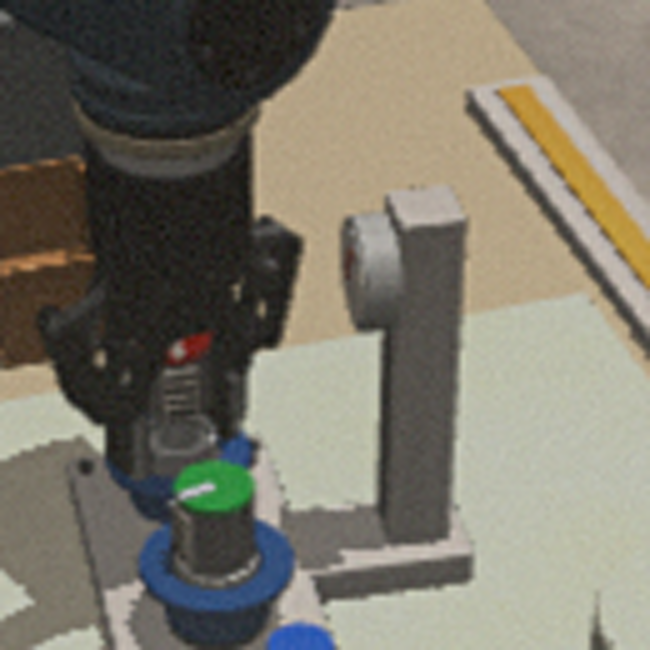

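```bash
python3 -m inch '[-0.004,0,0,0,0.45,-0.015,0,0,0,0.45,-0.027,0,0,0,0.45,-0.032,0,0,0,0.45,-0.032,0,0,0,0.45]' 40
python3 plan.py .61 .2714 .076 20
python3 - <<'E'
from bench import robot,cams
from h import *
d=cams.get_image("wrist");cv2.imwrite("pics/w5.png",d["image"][:,:,::-1])
s=cams.get_image("side");crop(s,270,110,130,130,5,"pics/s5.png")
E
```

```text
time: 4.25
tcp_pos: [0.6103, 0.2715, 0.0762]
ee_rot: [0.95, 1.353, -0.948]
force: [0.2, -0.8, -0.9]
opening: 0.547
t 4.25 tcp [0.6103 0.2715 0.0762] yaw 19.97 tilt 0.08 F [ 0.2 -0.8 -0.9] open 0.547 j [ 0.35  0.73  1.43 -0.    0.97  0.  ]
shift [ 0.0002 -0.0004 -0.    ] twist -0.03
```

View pics/w5.png

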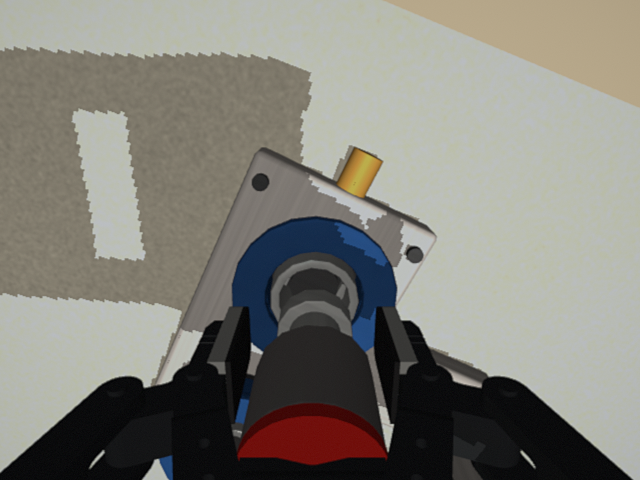

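View pics/s5.png

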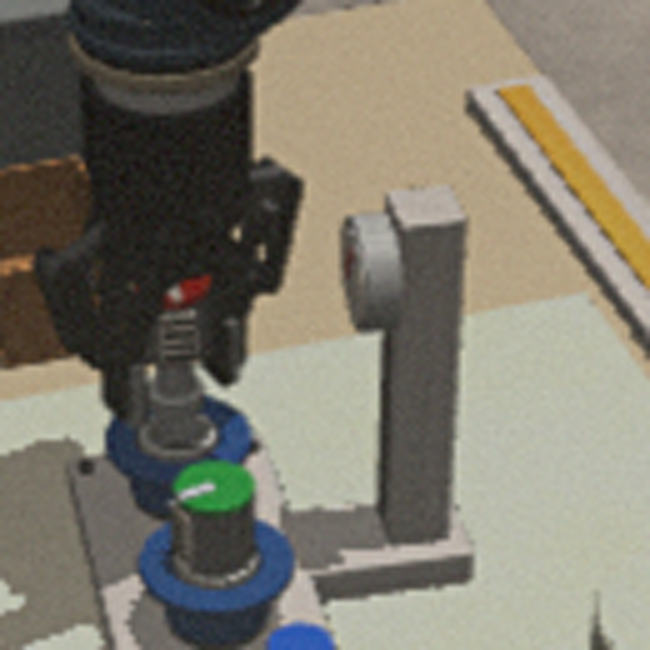

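Run:
```python
from bench import robot,cams
from h import *
s=cams.get_image("side");w=cams.get_image("wrist")
crop(s,280,140,60,80,9,"pics/s6.png")
for zu in(.027,.043,.05,.055,.06,.065,.07,.075):
    f=lambda d,p:((proj(d,p)-[280,140])*9).round(0)
    print(zu,"label",f(s,(.608,.2535,zu+.05)),"top",f(s,(.61,.2715,zu+.071)),"footbottom",f(s,(.608,.2575,zu)),"wrist foot c",proj(w,(.61,.2715,zu)).round(),proj(w,(.61,.2715,zu+.071)).round())
```

```text
0.027 label [235. 486.] top [221. 381.] footbottom [235. 628.] wrist foot c [315. 274.] [316. 359.]
0.043 label [234. 437.] top [220. 330.] footbottom [234. 581.] wrist foot c [315. 288.] [316. 392.]
0.05 label [233. 415.] top [219. 308.] footbottom [233. 560.] wrist foot c [315. 295.] [317. 408.]
0.055 label [233. 399.] top [219. 292.] footbottom [233. 545.] wrist foot c [315. 300.] [317. 421.]
0.06 label [232. 383.] top [218. 275.] footbottom [232. 530.] wrist foot c [315. 305.] [317. 436.]
0.065 label [232. 367.] top [218. 259.] footbottom [232. 515.] wrist foot c [315. 311.] [317. 451.]
0.07 label [231. 351.] top [217. 243.] footbottom [231. 499.] wrist foot c [315. 317.] [317. 469.]
0.075 label [231. 334.] top [217. 226.] footbottom [231. 484.] wrist foot c [315. 324.] [318. 488.]
```

View pics/s6.png

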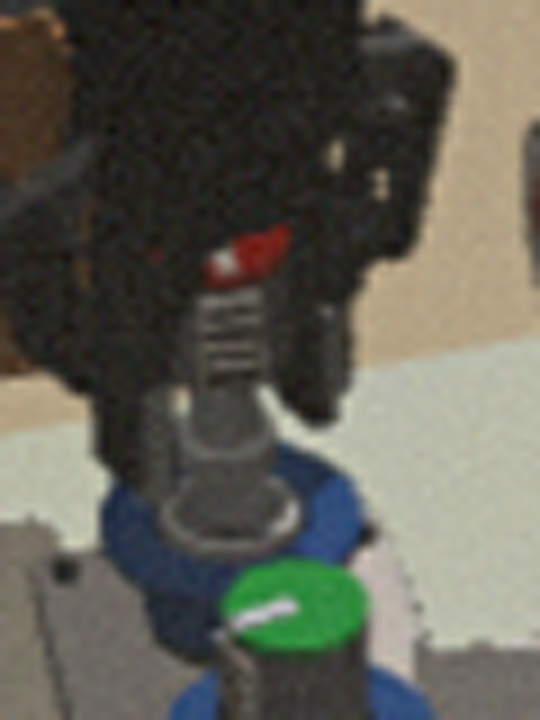

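The cartridge's label is at side-crop (233,338), which puts its underside at z≈0.074. The gripper's palm has wedged on the red top and carried the cartridge up about 30 mm. I'll lower it straight back into the socket, free the wedge by opening wider, then grip it properly.

```bash
python3 -m inch '[0.005,-0.0003,0,0,0.45,0.01,-0.0003,0,0,0.45,0.015,-0.0003,0,0,0.45,0.018,-0.0003,0,0,0.45,0.018,-0.0003,0,0,0.45]'
python3 plan.py .61 .2714 .045 20
python3 - <<'E'
from bench import robot,cams
from h import *
s=cams.get_image("side");w=cams.get_image("wrist")
crop(s,280,140,60,80,7,"pics/s7.png");crop(w,200,220,240,240,2.5,"pics/w7.png")
E
```

```text
time: 4.95
tcp_pos: [0.6093, 0.2712, 0.0565]
ee_rot: [0.948, 1.355, -0.95]
force: [-0.3, -0.3, -0.8]
opening: 0.55
t 4.95 tcp [0.6093 0.2712 0.0565] yaw 19.98 tilt 0.07 F [-0.3 -0.3 -0.8] open 0.55 j [ 0.35  0.76  1.44 -0.    0.94  0.  ]
shift [0.0115 0.0007 0.    ] twist -0.02
```

View pics/s7.png

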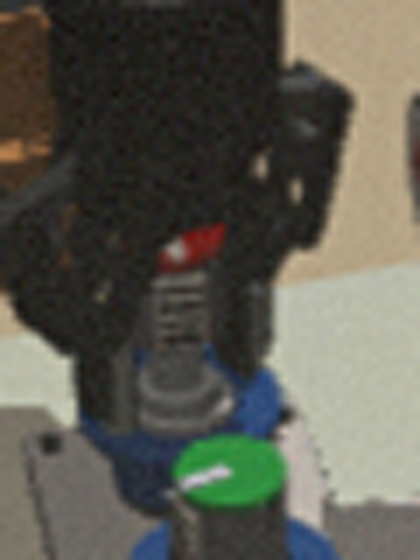

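View pics/w7.png

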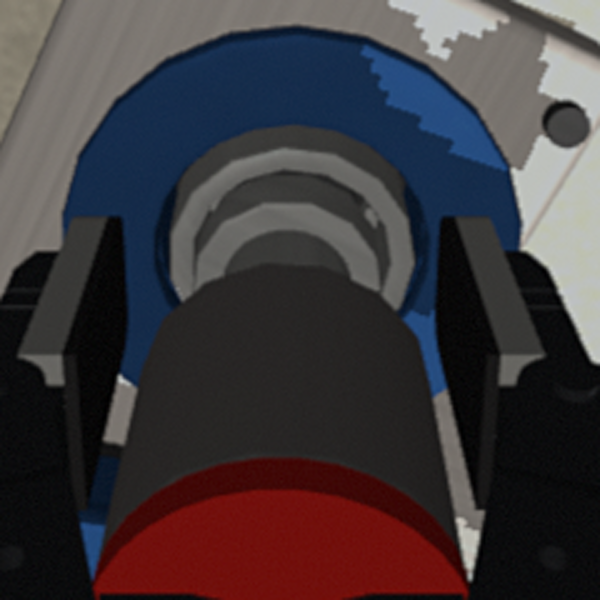

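```bash
python3 -m inch '[0.004,0,0,0,0.45,0.008,0,0,0,0.45,0.0115,0,0,0,0.45,0.0115,0,0,0,0.45]'
python3 plan.py .61 .2714 .045 20
python3 - <<'E'
from bench import robot,cams
from h import *
s=cams.get_image("side");w=cams.get_image("wrist")
crop(s,280,140,60,80,7,"pics/s8.png");crop(w,200,220,240,240,2.5,"pics/w8.png")
E
```

```text
time: 5.45
tcp_pos: [0.6102, 0.2715, 0.0462]
ee_rot: [0.949, 1.353, -0.948]
force: [-1.9, -0.9, 7.9]
opening: 0.548
t 5.45 tcp [0.6102 0.2715 0.0462] yaw 19.98 tilt 0.07 F [-1.9 -0.9  7.9] open 0.548 j [ 0.35  0.77  1.44 -0.    0.92  0.  ]
shift [ 0.0012 -0.0002  0.    ] twist -0.02
```

View pics/w8.png

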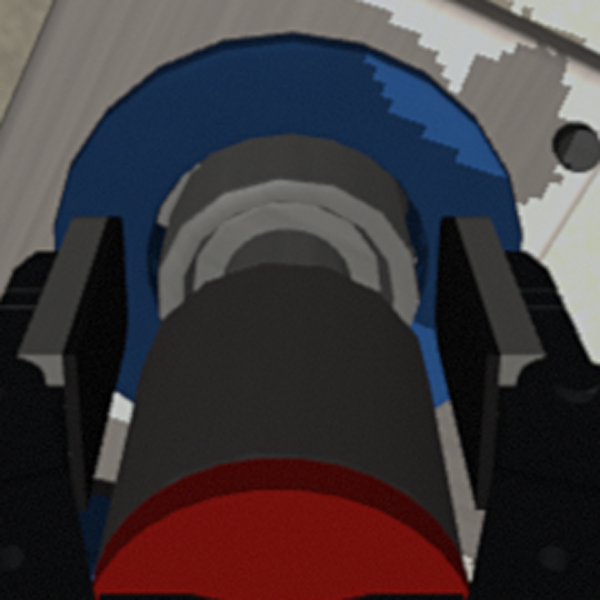

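View pics/s8.png

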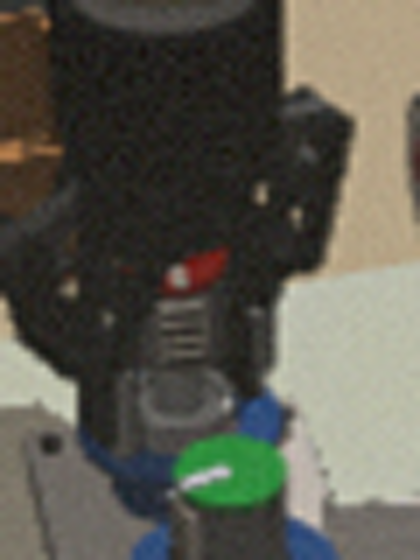

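```bash
python3 -m inch '[0.002,0,0,0,0.45,0.002,0,0,0,0.3,0.002,0,0,0,0.2,0.002,0,0,0,0.2]'
python3 -m inch '[-0.004,0,0,0,0.2,-0.008,0,0,0,0.2,-0.012,0,0,0,0.2]'
python3 plan.py .61 .2714 .076 20
python3 - <<'E'
from bench import robot,cams
from h import *
s=cams.get_image("side");w=cams.get_image("wrist")
crop(s,280,140,60,80,7,"pics/s9.png");cv2.imwrite("pics/w9.png",w["image"][:,:,::-1])
E
```

```text
time: 5.95
tcp_pos: [0.6115, 0.2719, 0.0453]
ee_rot: [0.952, 1.351, -0.945]
force: [3.6, 1.5, 7.2]
opening: 0.801
time: 6.25
tcp_pos: [0.6095, 0.2712, 0.0558]
ee_rot: [0.948, 1.355, -0.949]
force: [0.4, -0.1, -0.5]
opening: 0.794
t 6.25 tcp [0.6095 0.2712 0.0558] yaw 19.97 tilt 0.04 F [ 0.4 -0.1 -0.5] open 0.794 j [0.35 0.76 1.44 0.   0.94 0.  ]
shift [-0.0202  0.0006  0.    ] twist -0.03
```

View pics/w9.png

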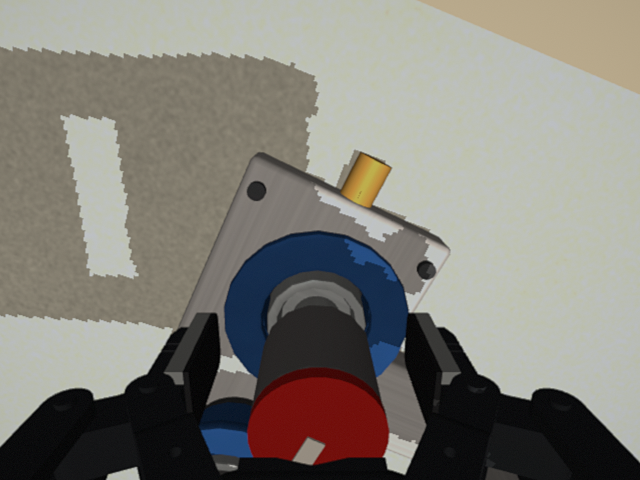

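View pics/s9.png

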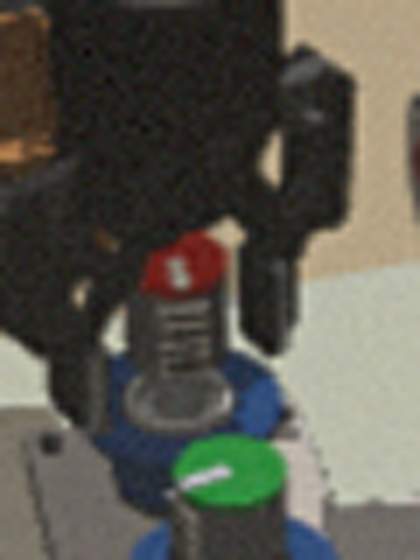

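```bash
python3 -m inch '[-0.005,0.0006,0,0,0.2,-0.012,0.0006,0,0,0.2,-0.02,0.0006,0,0,0.2,-0.02,0.0006,0,0,0.2]'
python3 plan.py .61 .2714 .076 20
python3 - <<'E'
from bench import robot,cams
from h import *
s=cams.get_image("side");w=cams.get_image("wrist")
crop(s,280,140,60,80,7,"pics/s10.png");cv2.imwrite("pics/w10.png",w["image"][:,:,::-1])
for p in((.61,.2715,.114),(.61,.2715,.043)):print(proj(w,p),((proj(s,p)-[280,140])*7).round())
E
```

```text
time: 6.75
tcp_pos: [0.611, 0.2718, 0.0774]
ee_rot: [0.95, 1.353, -0.947]
force: [-0.1, 0.2, 0.7]
opening: 0.8
t 6.75 tcp [0.611  0.2718 0.0774] yaw 19.97 tilt 0.13 F [-0.1  0.2  0.7] open 0.8 j [ 0.35  0.73  1.43 -0.    0.98  0.  ]
shift [ 0.0014 -0.001   0.    ] twist -0.03
[313.01842354 387.37963384] [171. 257.]
[312.32027986 286.03387701] [176. 427.]
```

View pics/w10.png

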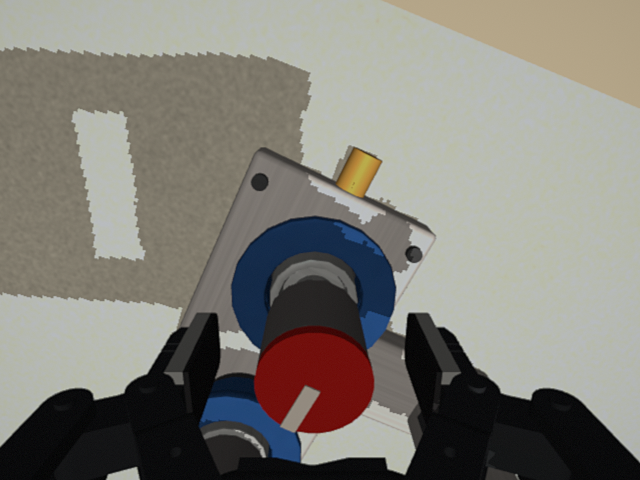

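View pics/s10.png

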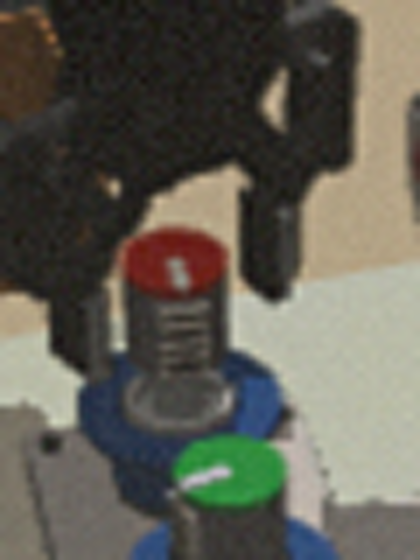

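```bash
python3 -m inch '[0.001,0,0,0,0.4,0.001,0,0,0,0.5,0.001,0,0,0,0.6,0.001,0,0,0,0.7,0.001,0,0,0,0.7]' 40
python3 -m inch '[0,0,0,0,0.8,0,0,0,0,0.8]' 40
python3 plan.py .61 .2714 .076 20
python3 - <<'E'
from bench import robot,cams
from h import *
import pickle
w=cams.get_image("wrist");cv2.imwrite("pics/w11.png",w["image"][:,:,::-1]);pickle.dump(w,open("w.pkl","wb"))
E
```

```text
time: 7.35
tcp_pos: [0.6101, 0.2714, 0.0745]
ee_rot: [0.948, 1.354, -0.949]
force: [-0.1, -0.2, -1.1]
opening: 0.413
time: 7.55
tcp_pos: [0.6102, 0.2715, 0.0747]
ee_rot: [0.949, 1.354, -0.949]
force: [-0.2, 0.4, -1.5]
opening: 0.41
t 7.55 tcp [0.6102 0.2715 0.0747] yaw 19.97 tilt 0.01 F [-0.2  0.4 -1.5] open 0.41 j [0.35 0.74 1.43 0.   0.97 0.  ]
shift [-0.0013 -0.0002  0.    ] twist -0.03
```

View pics/w11.png

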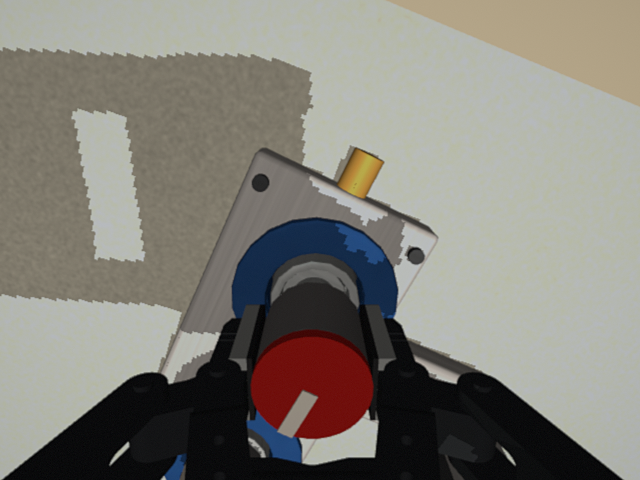

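Run:
```python
from h import *
import pickle
d=pickle.load(open("w.pkl","rb"))
h=cv2.cvtColor(d["image"],cv2.COLOR_RGB2HSV);a,b=250,325;sub=h[b:445,a:378]
red=cv2.inRange(sub,(0,150,60),(6,255,255))|cv2.inRange(sub,(174,150,60),(180,255,255))
c,_=cv2.findContours(red,cv2.RETR_EXTERNAL,cv2.CHAIN_APPROX_NONE);c=max(c,key=cv2.contourArea);hull=cv2.convexHull(c)
e=cv2.fitEllipse(hull);ce=np.array(e[0])+[a,b];print("red",ce,e[1],ray(d,*ce,.112))
mk=np.zeros(sub.shape[:2],np.uint8);cv2.fillConvexPoly(mk,hull,1);mk=cv2.erode(mk,np.ones((5,5)))
m=((sub[...,1]<70)&(sub[...,2]>110)&(mk>0)).astype(np.uint8)
ys,xs=np.nonzero(m);P=np.array([ray(d,x+a,y+b,.112)[:2] for x,y in zip(xs,ys)])
mu=P.mean(0);u=np.linalg.svd(P-mu)[2][0];print(len(P),mu,np.degrees(np.arctan2(u[1],u[0])),"from centre",np.degrees(np.arctan2(*(mu-ray(d,*ce,.112)[:2])[::-1])))
crop(d,245,320,135,125,5,"pics/w11c.png")
```

```text
red [311.26625443 384.35346222] (108.1180419921875, 121.99876403808594) [0.60876943 0.27216957 0.112     ]
699 [0.60842401 0.2614389 ] -97.81477046413796 from centre -91.8437159351626
```

View pics/w11c.png

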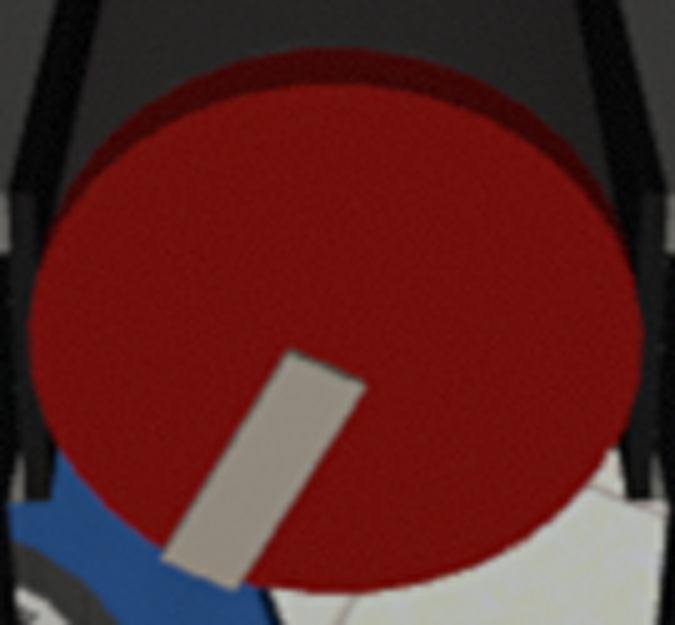

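```bash
python3 -m inch '[-0.01,0,0,0,0.8,-0.03,0,0,0,0.8,-0.05,0,0,0,0.8,-0.08,0,0,0,0.8,-0.12,0,0,0,0.8]' 
python3 plan.py .5 .1 .29 -30;python3 - <<'E'
from bench import robot,cams
from h import *
s=cams.get_image("side");crop(s,270,60,110,180,3.3,"pics/s12.png")
E
```

```text
time: 8.1
tcp_pos: [0.6095, 0.2712, 0.1953]
ee_rot: [0.947, 1.356, -0.95]
force: [0.7, 0.4, -1.7]
opening: 0.417
t 8.1 tcp [0.6095 0.2712 0.1953] yaw 19.97 tilt 0.14 F [ 0.7  0.4 -1.7] open 0.417 j [0.35 0.6  1.35 0.   1.19 0.  ]
shift [-0.0943 -0.1616  0.1235] twist 49.97
```

View pics/s12.png

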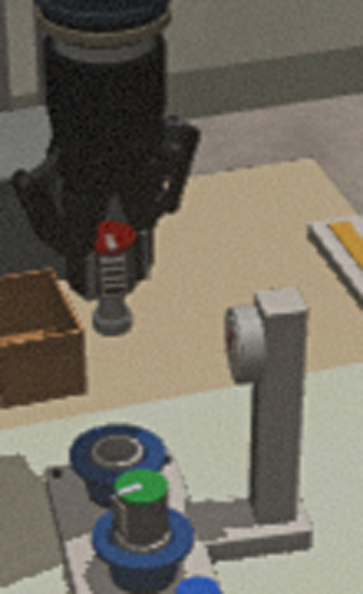

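```bash
python3 -m inch '[-0.02,0,0,8.5,0.8,-0.045,0,0,17,0.8,-0.07,0,0,25.5,0.8,-0.075,0,0,34,0.8,-0.075,0,0,42.5,0.8]' 
python3 plan.py .594 .14 .27 -65
```

```text
time: 8.65
tcp_pos: [0.6106, 0.2717, 0.2721]
ee_rot: [1.499, 0.992, -1.494]
force: [0.6, 0.0, -1.6]
opening: 0.412
t 8.65 tcp [0.6106 0.2717 0.2721] yaw -22.87 tilt 0.18 F [ 0.6  0.  -1.6] open 0.412 j [0.35 0.54 1.27 0.   1.34 0.75]
shift [0.0019 0.0359 0.1278] twist 42.13
```

```bash
python3 -m inch '[0,0.007,0.026,8.5,0.8,0,0.014,0.051,17,0.8,0,0.021,0.077,25.5,0.8,0,0.029,0.103,34,0.8,0,0.036,0.128,42.5,0.8]' 
python3 plan.py .577 .0 .27 -107
```

```text
time: 9.15
tcp_pos: [0.5942, 0.1384, 0.2705]
ee_rot: [1.985, 0.433, -1.983]
force: [0.2, -0.4, -1.8]
opening: 0.416
t 9.15 tcp [0.5942 0.1384 0.2705] yaw -65.37 tilt 0.05 F [ 0.2 -0.4 -1.8] open 0.416 j [ 0.15  0.43  1.44 -0.    1.27  1.29]
shift [0.0005 0.1186 0.0733] twist 41.63
```

```bash
python3 -m inch '[0,0.024,0.015,8.5,0.8,0,0.048,0.03,17,0.8,0,0.072,0.045,25.5,0.8,0,0.096,0.06,34,0.8,0,0.119,0.073,42,0.8]' 
python3 plan.py .56 -.14 .27 -149
```

```text
time: 9.65
tcp_pos: [0.5782, -0.0004, 0.2706]
ee_rot: [-2.059, 0.315, 2.057]
force: [0.2, 0.3, -1.8]
opening: 0.409
t 9.65 tcp [ 5.782e-01 -4.000e-04  2.706e-01] yaw -107.38 tilt 0.05 F [ 0.2  0.3 -1.8] open 0.409 j [-0.08  0.37  1.53 -0.    1.25  1.79]
shift [ 0.0006  0.1387 -0.0243] twist 41.62
```

```bash
python3 -m inch '[0,0.028,-0.005,8.5,0.8,0,0.056,-0.01,17,0.8,0,0.084,-0.015,25.5,0.8,0,0.112,-0.02,34,0.8,0,0.139,-0.024,42,0.8]' 
python3 plan.py .5439 -.2637 .27 -164.2
```

```text
time: 10.15
tcp_pos: [0.5605, -0.1403, 0.2705]
ee_rot: [-1.592, 0.907, 1.59]
force: [-0.5, 0.8, -1.4]
opening: 0.409
t 10.15 tcp [ 0.5605 -0.1403  0.2705] yaw -149.38 tilt 0.05 F [-0.5  0.8 -1.4] open 0.409 j [-0.33  0.36  1.53  0.    1.24  2.28]
shift [ 0.0006  0.0771 -0.0977] twist 14.82
```

```bash
python3 -m inch '[0,0.02,-0.025,4,0.8,0,0.04,-0.05,8,0.8,0,0.06,-0.075,12,0.8,0,0.077,-0.098,14.8,0.8,0,0.077,-0.098,14.8,0.8]' 
python3 -m inch '[0.04,0,0,0,0.8,0.085,0,0,0,0.8,0.13,0,0,0,0.8,0.145,0,0,0,0.8,0.145,0,0,0,0.8]' 
python3 plan.py .5439 -.2637 .1 -164.2
python3 - <<'E'
from bench import robot,cams
from h import *
import pickle
D={n:cams.get_image(n) for n in("side","top","wrist")};pickle.dump(D,open("D.pkl","wb"))
cv2.imwrite("pics/w13.png",D["wrist"]["image"][:,:,::-1])
crop(D["side"],290,260,160,170,3.5,"pics/s13.png");crop(D["top"],420,190,120,100,6,"pics/t13.png")
E
```

```text
time: 10.65
tcp_pos: [0.5446, -0.2657, 0.2703]
ee_rot: [-1.412, 1.065, 1.41]
force: [0.6, 0.7, -1.5]
opening: 0.414
time: 11.15
tcp_pos: [0.5447, -0.2621, 0.1238]
ee_rot: [-1.412, 1.062, 1.417]
force: [0.2, 0.0, 0.1]
opening: 0.41
t 11.15 tcp [ 0.5447 -0.2621  0.1238] yaw -163.79 tilt 0.17 F [0.2 0.  0.1] open 0.41 j [-0.53  0.57  1.59  0.    0.98  2.33]
shift [ 0.0238  0.0012 -0.0014] twist 0.41
```

View pics/w13.png

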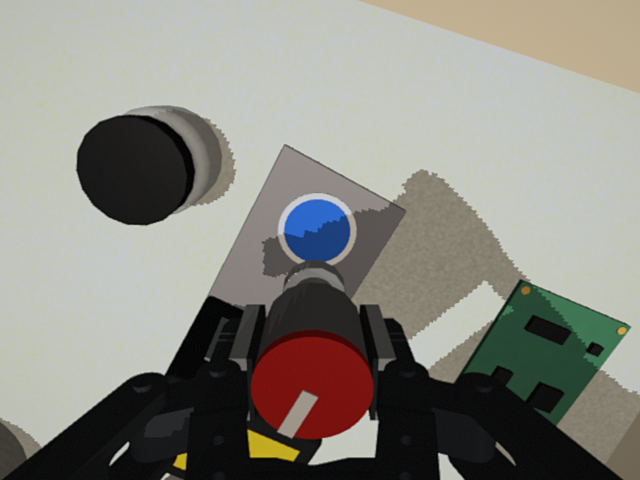

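View pics/s13.png

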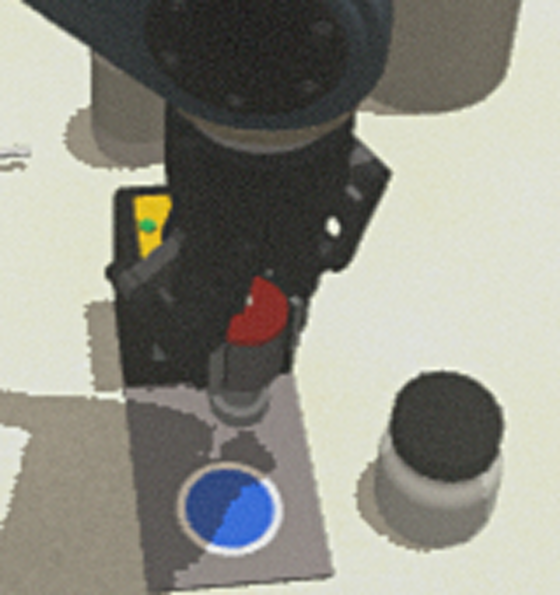

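View pics/t13.png

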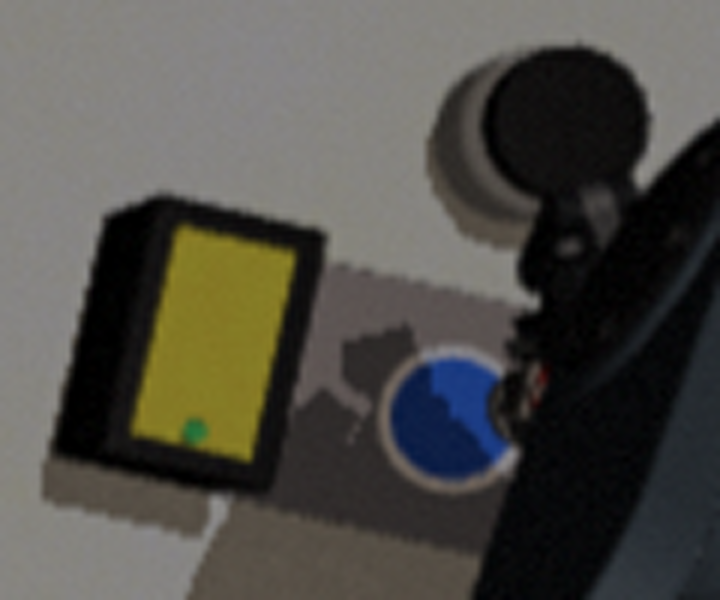

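Run:
```python
from h import *
import pickle
from bench import robot
from scipy.spatial.transform import Rotation as R
D=pickle.load(open("D.pkl","rb"));w=D["wrist"];s=robot.read_state();M=R.from_rotvec(s["ee_rot"]).as_matrix();t=s["tcp_pos"]
ang=lambda a,b:np.degrees(np.arctan2(b[1]-a[1],b[0]-a[0]))
h=cv2.cvtColor(w["image"],cv2.COLOR_RGB2HSV)
m=cv2.inRange(h[180:300,260:380],(100,120,40),(125,255,255));c,_=cv2.findContours(m,0,1);c=max(c,key=cv2.contourArea)
e=cv2.fitEllipse(cv2.convexHull(c));print("pad px",e[0][0]+260,e[0][1]+180,e[1],ray(w,e[0][0]+260,e[0][1]+180,.004))
A,B,C=(ray(w,*p,.004) for p in((285,146),(406,211),(212,297)))
print("plate corner",A,B,"edge+90",ang(A,B)+90,"long",ang(A,C), np.linalg.norm(A-B))
# line
zt=t[2]-.0317+.071
a,b=250,325;sub=h[b:445,a:378]
# line pixels near
m=np.zeros(sub.shape[:2],np.uint8);m[(sub[...,1]<80)&(sub[...,2]>100)]=1
n,l,st,cc=cv2.connectedComponentsWithStats(m)
for i in range(1,n):
    if st[i,4]>200:
        ys,xs=np.nonzero(l==i);P=np.array([ray(w,x+a,y+b,zt)[:2] for x,y in zip(xs,ys)]);mu=P.mean(0);u=np.linalg.svd(P-mu)[2][0];print(st[i],mu,np.degrees(np.arctan2(u[1],u[0])))
print("tcp",t,"top centre pred px",proj(w,[t[0],t[1],zt]),"underside pred",proj(w,[t[0],t[1],zt-.071]))
crop(w,245,255,135,190,4,"pics/w13c.png")
p=D["side"];print("side pred top",(proj(p,[t[0],t[1],zt])-[290,260])*3.5,"foot",(proj(p,[t[0],t[1],zt-.071])-[290,260])*3.5)
```

```text
pad px 316.64879989624023 230.43257522583008 (62.35718536376953, 65.05282592773438) [ 0.54318784 -0.26459747  0.004     ]
plate corner [ 0.57735666 -0.3115392   0.004     ] [ 0.49125791 -0.29344735  0.004     ] edge+90 258.1331389423224 long 79.00783000464158 0.08797902597563413
[ 27  66  41  47 800] [ 0.54816873 -0.25630362] 78.46436421034484
[  71   85   57   35 1003] [ 0.5290057  -0.25434882] 41.63411713446185
tcp [ 0.546471   -0.26332403  0.12736043] top centre pred px [308.84815687 396.41931132] underside pred [310.42350231 291.18130984]
side pred top [248.97353215 301.57778944] foot [242.05333727 396.82003332]
```

View pics/w13c.png

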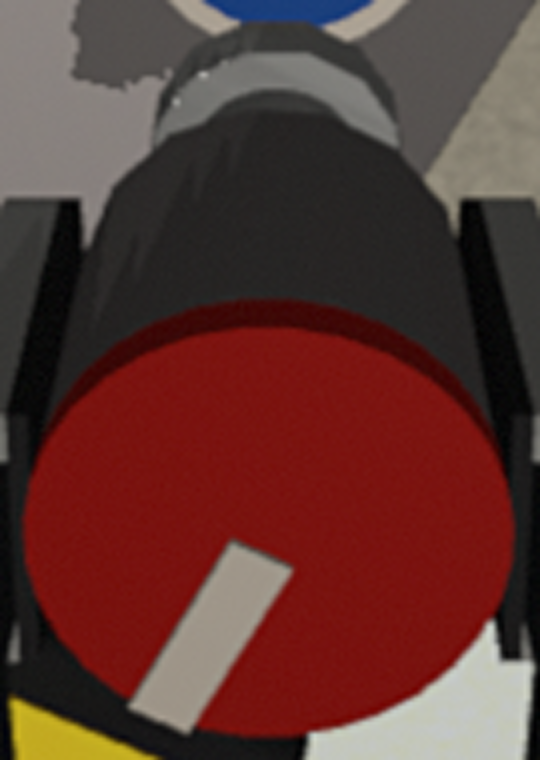

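```bash
python3 -m inch '[0.02,0,0,0,0.8,0.045,0,0,0,0.8,0.06,0,0,0,0.8,0.068,0,0,0,0.8,0.07,0,0,0,0.8]' 
python3 -m inch '[0,0,0,0,0.8,0,0,0,0,0.8,0,0,0,0,0.8]' 
python3 plan.py .5437 -.264 .05 -164.2
python3 - <<'E'
from bench import robot,cams
from h import *
import pickle
D={n:cams.get_image(n) for n in("side","wrist")};D["s"]=robot.read_state();print(D["s"]["tcp_pos"]);pickle.dump(D,open("D.pkl","wb"))
cv2.imwrite("pics/w14.png",D["wrist"]["image"][:,:,::-1])
crop(D["side"],310,320,90,110,6,"pics/s14.png")
E
```

```text
time: 11.8
tcp_pos: [0.5455, -0.2629, 0.055]
ee_rot: [-1.414, 1.062, 1.414]
force: [0.1, 0.5, -1.2]
opening: 0.412
time: 12.1
tcp_pos: [0.5456, -0.263, 0.0556]
ee_rot: [-1.415, 1.062, 1.413]
force: [0.8, 0.8, -2.0]
opening: 0.412
t 12.1 tcp [ 0.5456 -0.263   0.0556] yaw -163.82 tilt 0.07 F [ 0.8  0.8 -2. ] open 0.412 j [-0.53  0.67  1.62 -0.    0.85  2.33]
shift [ 0.0056  0.0021 -0.0004] twist 0.38
[ 0.54540152 -0.26293476  0.05529185]
```

View pics/w14.png

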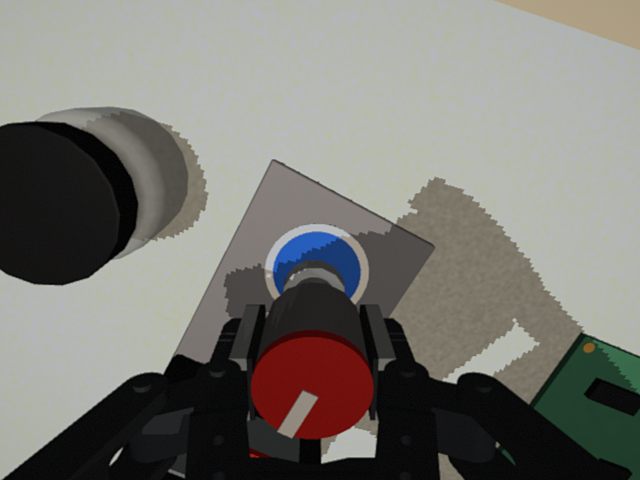

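View pics/s14.png

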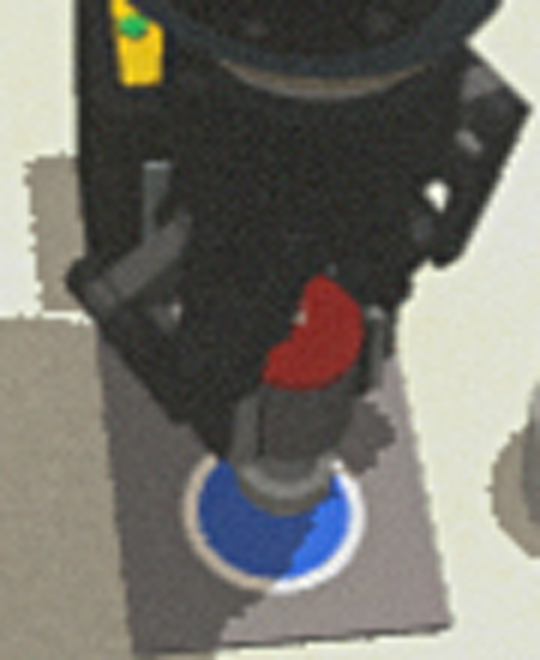

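Run:
```python
from h import *
import pickle
from scipy.spatial.transform import Rotation as R
D=pickle.load(open("D.pkl","rb"));w=D["wrist"];s=D["s"];M=R.from_rotvec(s["ee_rot"]).as_matrix();t=s["tcp_pos"]
zt=t[2]-.0317+.071
print("top in world",ray(w,312,387.5,zt),"z-2mm",ray(w,312,387.5,zt-.002),"tool off",M.T@(ray(w,312,387.5,zt)-t))
# foot outline projected
for z in(zt-.071,zt-.061):
    P=np.array([proj(w,[t[0]+.014*np.cos(a),t[1]+.014*np.sin(a),z]) for a in np.linspace(0,6.28,60)]);print("foot ring",P.min(0),P.max(0))
Q=[proj(w,[.5437+.024*np.cos(a),-.264+.024*np.sin(a),.004]) for a in np.linspace(0,6.28,60)];Q=np.array(Q);print("pad ring",Q.min(0),Q.max(0))
S=D["side"]
P=np.array([proj(S,[t[0]+.014*np.cos(a),t[1]+.014*np.sin(a),zt-.071]) for a in np.linspace(0,6.28,60)]);print("side foot",((P.min(0)-[310,320])*6+2.5),((P.max(0)-[310,320])*6+2.5))
print("long edge",[np.degrees(np.arctan2(*(ray(w,*b,.004)-ray(w,*a,.004))[1::-1])) for a,b in(((272,160),(434,245)),((272,160),(174,357)))])
crop(w,225,210,180,240,3,"pics/w14c.png")
```

```text
top in world [ 0.54559616 -0.26603824  0.09459185] z-2mm [ 0.54516565 -0.26453866  0.09259185] tool off [-0.03929869  0.00065807 -0.00305597]
foot ring [279.9747418 262.4738773] [341.59543675 318.51112299]
foot ring [278.2604439  271.26796029] [343.10036797 329.73828763]
pad ring [266.63043733 226.88686869] [363.02456851 315.91079872]
side foot [233.3933828  428.58537389] [331.91163135 515.13883842]
long edge [np.float64(168.29147742478352), np.float64(78.13475076081576)]
```

View pics/w14c.png

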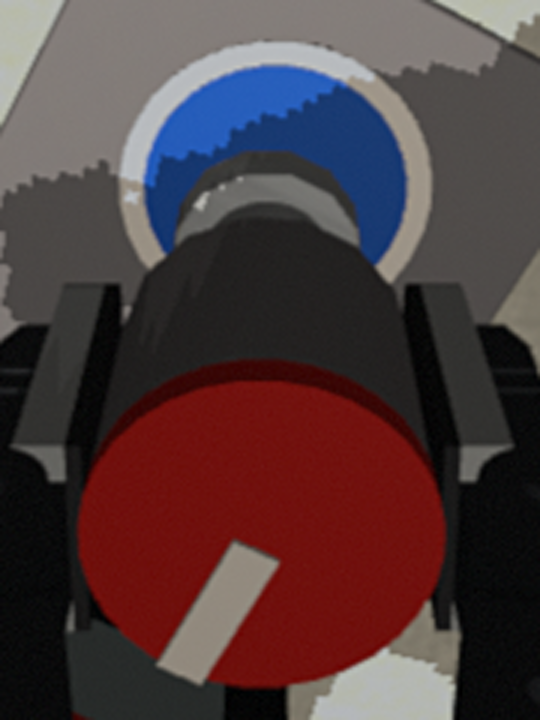

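```bash
python3 -m inch '[0.004,0.0018,0,0,0.8,0.008,0.0018,0,0,0.8,0.012,0.0018,0,0,0.8,0.015,0.0018,0,0,0.8,0.015,0.0018,0,0,0.8]' 
python3 -m inch '[0.001,0,0,0,0.8,0.002,0,0,0,0.8,0.002,0,0,0,0.8]' 
python3 plan.py .5437 -.264 .0357 -164.2
```

```text
time: 12.7
tcp_pos: [0.5432, -0.2632, 0.0392]
ee_rot: [-1.413, 1.062, 1.415]
force: [0.1, 0.1, -1.2]
opening: 0.409
time: 13.0
tcp_pos: [0.5435, -0.2633, 0.0378]
ee_rot: [-1.414, 1.062, 1.414]
force: [-0.0, -0.4, -2.5]
opening: 0.409
t 13.0 tcp [ 0.5435 -0.2633  0.0378] yaw -163.83 tilt 0.0 F [-0.  -0.4 -2.5] open 0.409 j [-0.53  0.69  1.63 -0.    0.81  2.33]
shift [ 0.0021 -0.     -0.0007] twist 0.37
```

```bash
python3 -m inch '[0.001,0,0,0,0.8,0.001,0,0,0,0.8]'; python3 -m inch '[0.0005,0,0,0,0.8,0.001,0,0,0,0.8]'
```

```text
time: 13.2
tcp_pos: [0.5435, -0.2633, 0.0367]
ee_rot: [-1.414, 1.062, 1.414]
force: [-0.1, -0.8, -1.8]
opening: 0.409
time: 13.4
tcp_pos: [0.5435, -0.2633, 0.0358]
ee_rot: [-1.414, 1.062, 1.414]
force: [-0.1, -0.6, -0.9]
opening: 0.414
```

```bash
python3 -m inch '[0.0005,0,0,0,0.8,0.0005,0,0,0,0.8]';python3 -m inch '[0.0005,0,0,0,0.8,0.0005,0,0,0,0.8]'
python3 - <<'E'
from bench import robot,cams
from h import *
import pickle
D={n:cams.get_image(n) for n in("side","wrist")};D["s"]=robot.read_state();print(D["s"]["tcp_pos"],D["s"]["force"]);pickle.dump(D,open("D.pkl","wb"))
crop(D["wrist"],225,210,180,240,2.5,"pics/w15.png")
crop(D["side"],310,320,90,110,5,"pics/s15.png")
E
```

```text
time: 13.6
tcp_pos: [0.5435, -0.2634, 0.0355]
ee_rot: [-1.414, 1.062, 1.414]
force: [-0.7, 0.1, 1.5]
opening: 0.412
time: 13.8
tcp_pos: [0.5436, -0.2635, 0.0354]
ee_rot: [-1.414, 1.062, 1.414]
force: [-2.9, 0.2, 6.8]
opening: 0.408
[ 0.54354558 -0.26345652  0.03543606] [-3.16651498  0.85135626  8.11603231]
```

View pics/w15.png

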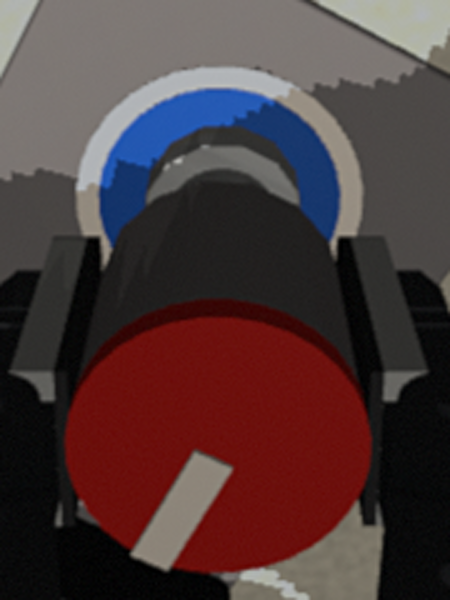

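View pics/s15.png

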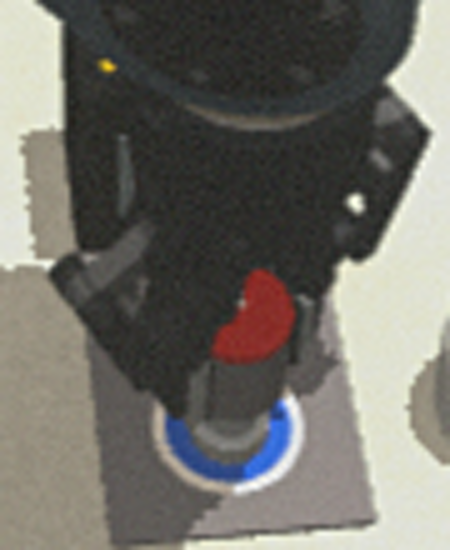

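Run:
```python
from h import *
import pickle
from scipy.spatial.transform import Rotation as R
D=pickle.load(open("D.pkl","rb"));w=D["wrist"];s=D["s"];M=R.from_rotvec(s["ee_rot"]).as_matrix();t=s["tcp_pos"]
f=lambda x,y,z:(M.T@(ray(w,225+(x+.5)/2.5-.5,210+(y+.5)/2.5-.5,z)-t))[1:]*1000
print("blue top",f(220,88,.004),"rim top",f(218,67,.004),"foot front",f(222,126,.004),"blue L/R",f(100,193,.004),f(340,193,.004),"rim LR",f(77,193,.004),f(363,193,.004))
print("foot L/R at top of foot", f(147,200,.012),f(300,200,.012))
zt=.075;h=cv2.cvtColor(w["image"],cv2.COLOR_RGB2HSV);a,b=250,380;sub=h[b:445,a:335]
m=((sub[...,1]<80)&(sub[...,2]>100)).astype(np.uint8);n,l,st,_=cv2.connectedComponentsWithStats(m)
for i in range(1,n):
    if st[i,4]>300:
        ys,xs=np.nonzero(l==i);P=np.array([ray(w,x+a,y+b,zt)[:2] for x,y in zip(xs,ys)]);u=np.linalg.svd(P-P.mean(0))[2][0];print(st[i],np.degrees(np.arctan2(u[1],u[0])))
```

```text
blue top [  0.96447134 -22.30278571] rim top [  0.61786978 -26.15891266] foot front [  1.31775765 -15.19093442] blue L/R [-20.70560505  -2.21290759] [22.62907909 -2.21318745] rim LR [-24.8597198   -2.21288076] [26.78077918 -2.21321426]
foot L/R at top of foot [-11.64205592  -4.62444879] [14.76866875 -4.624844  ]
[ 28  11  40  47 791] 78.54819839091093
```

```bash
python3 -m inch '[-0.0007,0,0,0,0.8,-0.0007,0,0,0,0.8]'; python3 -m inch '[0,0,0,0,0.58,0,0,0,0,0.54,0,0,0,0,0.5,0,0,0,0,0.4,0,0,0,0,0.35]' 20;python3 plan.py .5437 -.264 .0357 -164.2
python3 - <<'E'
from bench import cams
from h import *
crop(cams.get_image("wrist"),205,210,220,240,2.5,"pics/w16.png")
E
```

```text
time: 14.1
tcp_pos: [0.5435, -0.2633, 0.0355]
ee_rot: [-1.414, 1.062, 1.414]
force: [0.1, -0.4, 1.3]
opening: 0.412
time: 14.6
tcp_pos: [0.5435, -0.2633, 0.0355]
ee_rot: [-1.414, 1.062, 1.414]
force: [-0.1, 0.4, -0.7]
opening: 0.651
t 14.6 tcp [ 0.5435 -0.2633  0.0355] yaw -163.83 tilt 0.0 F [-0.1  0.4 -0.7] open 0.651 j [-0.53  0.7   1.63  0.    0.81  2.33]
shift [-0.0002 -0.     -0.0007] twist 0.37
```

View pics/w16.png

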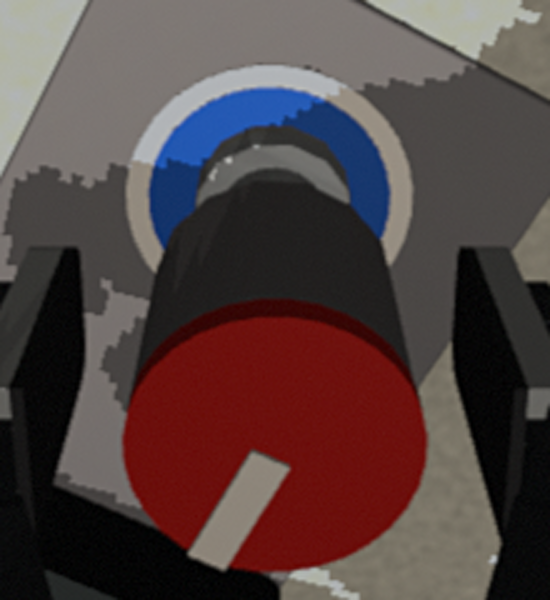

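The cartridge is released and upright, and both fingers are clear of it. Now I'll go straight up.

```bash
python3 -m inch '[-0.01,0,0,0,0.35,-0.03,0,0,0,0.35,-0.06,0,0,0,0.35,-0.1,0,0,0,0.35,-0.14,0,0,0,0.35]'; python3 -m inch '[-0.04,0,-0.03,0,0.35,-0.06,0,-0.06,0,0.35,-0.06,0,-0.1,0,0.35,-0.06,0,-0.13,0,0.35,-0.06,0,-0.13,0,0.35]'
python3 plan.py .5437 -.264 .0357 -164.2
python3 - <<'E'
from bench import cams
from h import *
import pickle
D={n:cams.get_image(n) for n in("side","top","wrist")};pickle.dump(D,open("D.pkl","wb"))
cv2.imwrite("pics/w17.png",D["wrist"]["image"][:,:,::-1]);cv2.imwrite("pics/s17.png",D["side"]["image"][:,:,::-1]);cv2.imwrite("pics/t17.png",D["top"]["image"][:,:,::-1])
crop(D["side"],310,300,140,130,5,"pics/s17c.png")
E
```

```text
time: 15.15
tcp_pos: [0.5432, -0.2632, 0.1776]
ee_rot: [-1.414, 1.062, 1.414]
force: [0.0, -0.8, 0.9]
opening: 0.652
time: 15.65
tcp_pos: [0.5796, -0.3912, 0.2357]
ee_rot: [-1.413, 1.064, 1.412]
force: [-0.7, 0.1, -0.1]
opening: 0.651
t 15.65 tcp [ 0.5796 -0.3912  0.2357] yaw -163.96 tilt 0.06 F [-0.7  0.1 -0.1] open 0.651 j [-0.66  0.63  1.21 -0.    1.31  2.2 ]
shift [ 0.1999 -0.0006  0.1324] twist 0.24
```

View pics/w17.png

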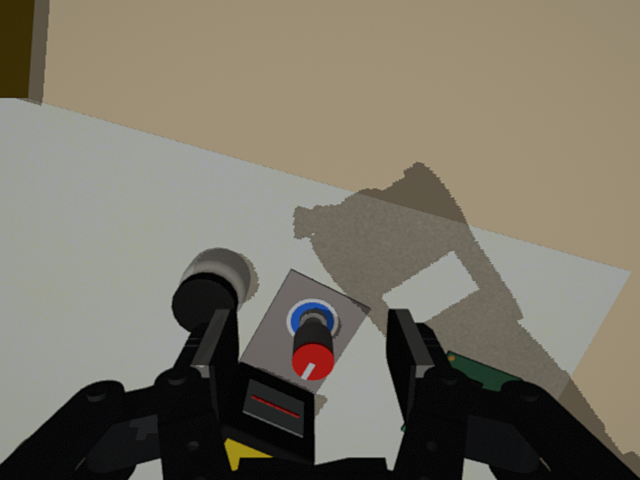

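View pics/s17.png

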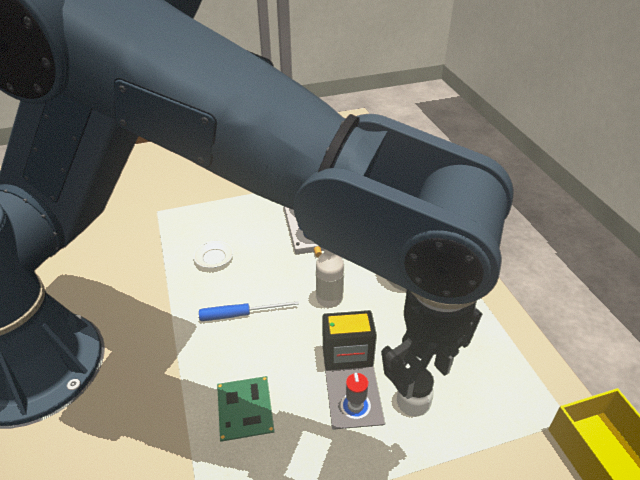

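View pics/t17.png

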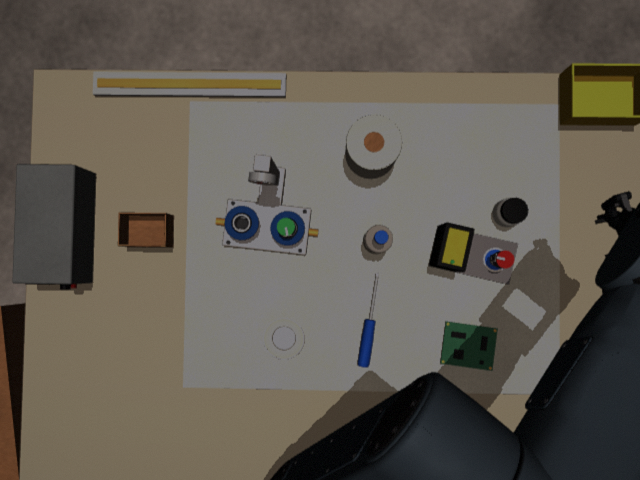

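View pics/s17c.png

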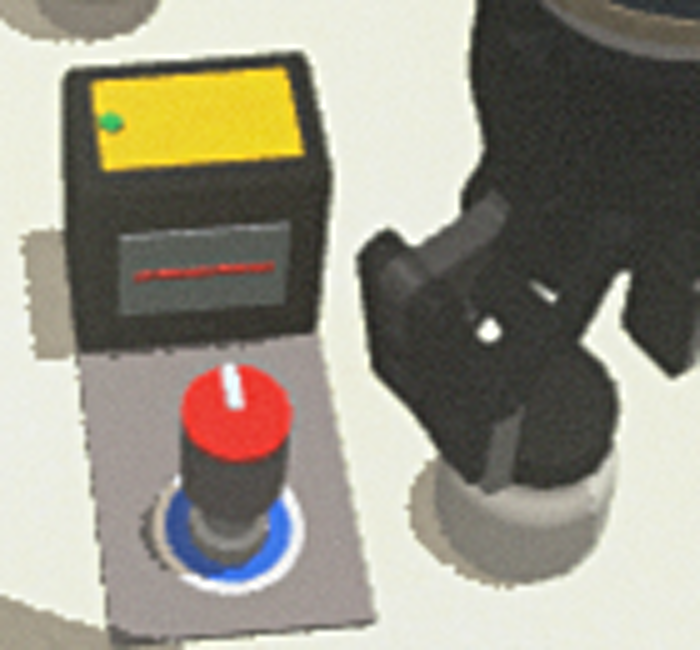

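Run:
```python
from h import *
import pickle
D=pickle.load(open("D.pkl","rb"))
for n,(u0,v0,u1,v1) in(("side",(335,365,380,395)),("top",(490,245,520,275)),("wrist",(285,335,340,385))):
    d=D[n];h=cv2.cvtColor(d["image"],cv2.COLOR_RGB2HSV)[v0:v1,u0:u1]
    r=cv2.inRange(h,(0,140,60),(7,255,255))|cv2.inRange(h,(173,140,60),(180,255,255))
    c,_=cv2.findContours(r,0,1);c=cv2.convexHull(max(c,key=cv2.contourArea));e=cv2.fitEllipse(c)
    mk=np.zeros(r.shape,np.uint8);cv2.fillConvexPoly(mk,c,1)
    m=(h[...,1]<100)&(h[...,2]>110)&(mk>0);ys,xs=np.nonzero(m)
    ce=ray(d,e[0][0]+u0,e[0][1]+v0,.075);P=np.array([ray(d,x+u0,y+v0,.075)[:2] for x,y in zip(xs,ys)])
    mu=P.mean(0);u=np.linalg.svd(P-mu)[2][0];print(n,ce.round(4),len(P),"axis",np.degrees(np.arctan2(u[1],u[0])),"from c",np.degrees(np.arctan2(*(mu-ce[:2])[::-1])))
```

```text
side [ 0.5425 -0.2653  0.075 ] 33 axis -87.06243219346256 from c 71.92567814067486
top [ 0.544  -0.2651  0.075 ] 23 axis -101.33407616295418 from c 76.95060033277207
wrist [ 0.5433 -0.2668  0.075 ] 112 axis 73.63742355369064 from c 82.96770120637352
```

```bash
python3 -m inch '[0,0,0,0,0.35,0,0,0,0,0.35]'; python3 -c "
from bench import robot
print(robot.finish_job())"
```

```text
time: 16.0
tcp_pos: [0.5797, -0.3874, 0.2359]
ee_rot: [-1.415, 1.062, 1.414]
force: [0.6, -0.0, 0.0]
opening: 0.654
the job is handed in; nothing more can be done
None
```

The spent (red-topped) cartridge is out of the left coupler and standing upright on the reading spot, with its label facing the scanner window. I handed the job in at 16.0 s with the gripper well clear of everything. The green cartridge looks unmoved and still locked, and nothing else on the bench appeared to shift.

**One thing went wrong on the way.** While I pressed the collar about 8 mm, the ejected cartridge wedged between the gripper's finger linkages. It was carried up about 30 mm before I noticed. I lowered it straight back into the socket, opened the fingers to free it, and then gripped it properly by the body. It did not drop.

**Final checks:**
- **Position:** before release, the foot measured about 1 mm from the spot's centre. Afterwards, the three cameras put the top within about 1 to 3 mm of it, with camera calibration good to about 2 mm.
- **Label direction:** before release, it measured 78.5° against the scanner's 78 to 79°.
- **Disagreement:** after release, the line on top covered few pixels, so those readings scattered between about 72° and 93°. I relied on the measurement from before release.
- **Setting down:** contact came at the expected height, with about 8 N at most, and I eased that off before opening the fingers.

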